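# Tip the grinding balls from the notched tray into the jar

### The job

Take the notched tray of steel grinding balls by its front tab, draw it out from under the clear riser, set it down in the middle of the black mat and let go. Then take it by the upright grip at the corner opposite its spout, tip it toward the spout close above the open jar so that all four balls roll out through the corner notch into the jar, and set the empty tray down flat in the middle of the mat again. Leave the jar standing where it is and do not disturb or knock over anything else.

Things in the scene. Friction and masses are not known exactly. Their poses are not given: they have to be found in the camera images.
- tray: Aluminium tray, 150 long (its x) by 110 wide (its y), floor 3 thick, rim 16 high overall and 3 thick, about 0.2 kg; origin at the centre of its underside, z up. At its (-x, +y) corner floor and rim are cut off at 45 degrees, 32 along both edges: this notch, 45 across, is the spout. It starts flat on the bench, most of it under the riser.
- tray_tab (a point): Pull tab of the tray: upright black blade that sticks out 50 from the middle of the tray's -x end, in the tray's x-z plane, 10 thick (tray y), 40 high from the underside. This point is on it at (-103, 0, 25) in the tray frame; at the start it sticks out of the riser's open front, toward the robot.
- tray_grip (a point): Corner grip of the tray: upright black blade 10 thick, 34 wide, standing inside the corner opposite the spout, top 50 above the tray's underside. This point is on its middle, at (56, -41, 31) in the tray frame. Its thickness lies along the line from here to the spout (145.1 degrees from the tray's x axis). At the start it is under the riser.
- tray_spout (a point): Lip of the tray's spout, over which the balls leave: at (-59, 39, 5.5) in the tray frame. The last 30 of floor before it rises gently by 2.5, so that balls stay in while the tray is level and carried smoothly; tilting it about 25 to 35 degrees toward this corner lets them roll out.
- jar: Open, empty, wide-mouthed white jar, loose, about 0.35 kg, 75 high, 90 wide at the mouth, narrower at the foot, wall 4; origin at the centre of its underside.
- jar_in (a point): Centre of the open jar's inner floor.
- jar_rim (a point): Centre of the open jar's mouth, at the height of the rim.
- riser: Clear acrylic riser (low shelf), fixed: board 180 deep (its x) by 190 wide (its y), underside 64 and top 74 above the bench, on two 8 thick side walls; open at front and back. Origin on the bench; the board runs from x = -50 (front edge, toward the robot) to +130 and y = -95 to +95. The tray starts under it, about centred on the origin and turned the same way.
- mat: Black rubber mat fixed on the bench, 170 by 170, 2 thick; origin at its centre, on its underside.
- spray_bottle: Bystander: white spray bottle, 68 wide, 200 high; its nozzle reaches 47 from its axis. Origin under its centre.
- amber_bottle: Bystander: amber glass bottle, 62 wide, 150 high. Origin under its centre.
- closed_jar: Bystander: white jar with its lid on, 90 wide, 76 high. Origin under its centre.
- tip_box: Bystander: closed box of pipette tips, 85 by 85, 57 high. Origin under its centre.
- tube_rack: Bystander: tube rack, 75 (x) by 130 (y), 40 high with its tubes, standing on the riser. Origin under its centre.
- tweezers: Bystander: steel tweezers lying flat, 120 long (x), 6 high. Origin under the middle.
- timer: Bystander: bench timer, 65 by 65, 22 high. Origin under its centre.
- ball0: Steel grinding ball, 14 in diameter, 11 g; origin at its centre. It starts loose in the tray.
- ball1: Steel grinding ball, 14 in diameter, 11 g; origin at its centre. It starts loose in the tray.
- ball2: Steel grinding ball, 14 in diameter, 11 g; origin at its centre. It starts loose in the tray.
- ball3: Steel grinding ball, 14 in diameter, 11 g; origin at its centre. It starts loose in the tray.
Things that resemble listed ones, but are neither listed nor needed, are in the scene too. What is shaped like the tray but blue or turquoise is not meant.

How it is judged:
By the outcome, as a careful person would: the job done as asked, in the order asked, and still so for the second after the job is handed in, with the robot touching nothing.
It also fails if it takes over 72 s, if anything falls off the work surface, if the arm or the gripper's body presses on something with over 40 N, if the wrist force passes 120 N, or if a joint passes its speed limit or range.

### The arm

A 6-joint arm with a two-finger parallel gripper is mounted at the origin on the work surface. World frame = base frame: x ahead of the robot, y to its left, z up, the work surface at z = 0. Lengths are in m, angles in degrees, forces in N, time in s.
With the tool pointing down it reaches from about 0.4 to 0.825 m from the base axis. Payload 7 kg.
Tool frame: the origin (TCP) lies at the very end of the fingers, on their centre line; the grasp point (between the pads) lies 19 mm behind it (r.hold_point_z is the distance from the TCP to the grasp point, in m); z points along the fingers, y is the direction in which the jaws open and shut (so a half turn about z gives the same grasp; the last joint's range is limited). The gripper opens to 88 mm and grips with 3 to 60 N. Pads are 19 mm wide; open, the fingers measure 130 mm over their backs; the gripper's body (78 mm by 193 mm) begins 47 mm behind the grasp point.
Start: joints at [-52.076, 20.546, 0.682, 0, -70.136, -16.507], TCP at [0.246, -0.628, 0.227] pointing down, gripper open.
Joint ranges: [-176.03, 176.03], [-82.01, 121.73], [-58.28, 71.71], [-173.87, 95.51], [-174.79, -0.11], [-173.66, 173.66]. Speed limits (degrees/s): [136.94, 136.94, 172.46, 180, 180, 180].

### API

Orientations are given as [roll, pitch, yaw] about the fixed x, y, z axes, in that order (R = Rz(yaw) Ry(pitch) Rx(roll)).
In Python, from plant import r gives the robot as it stands. The module is installed in compiled form; this text tells all that it offers.
- The arm moves only by the shell command python3 -m inch 'ROWS' [FORCE]. ROWS is text: rows parted by semicolons, each of 7 numbers parted by spaces: the shift along the tool's x, y, z in m, then the turn, a rotation vector about the tool's x, y, z in rad, then the opening, from 0 (shut) to 1 (fully open). In form: tx ty tz ax ay az jaw; .... A call has 1 to 20 rows; each row shifts and turns the commanded pose from where the row before left it, along the tool's axes as they then stand; what a row does not reach is not made up. A row lasts 1/12 s, in which the tool goes at most 41.7 mm and 7.16 degrees, less where a joint would pass 70% of its speed; a pose out of reach is approached as far as the arm can. A call with a gripper value outside its range is refused whole. The fingers move at their own pace and stop on an object; FORCE is the grip in N (left out, the last holds). Time passes only in rows, so rows that do not move let the fingers close. It gives the time, the measured TCP pose, the force and the opening at its end, in the units of the state.
- r.get_state(): the state, without advancing time (a new reading comes with each control period).
- r.capture(name): name is "scene" or "top"; returns the picture (384x512x3 uint8, red, green, blue); there is no depth.
- r.camera_params(name): a dict with "vfov" (degrees; the focal length in pixels is half the picture's height over the tangent of half this angle, whatever the lens; pixels are square), "cx", "cy" (the principal point, pixels), "R" (3x3) and "t" (3): a world point X has camera coordinates R X + t. Camera axes: x right, y down, z forward; pixel columns grow to the right and rows downward; lengths in m; the calibration is good to about 2 mm. A picture is of the moment at which its call begins. camera_params takes no time and is no camera call.
- r.close_job(): hands the job in, once; it reports no verdict.
Trained networks look in the newest picture that a camera, given by its name, has taken for a name from the list of things; names that differ only in an ending like _2 or _b are one class to them, and where a whole thing is asked for, a point or a joint stands for the part that bears it (a point fixed in the world has none). Each returns a list of dicts, best first, with "p" (0 to 1); they miss things now and then, are a little off and sometimes report something else, mostly with a low value. They report only what shows in the picture. A call takes as long as a camera call. They do not tell look-alikes from the thing itself.
- r.recognise(target, camera): "xy" ([column, row] in pixels, amid what is visible of it).
The state is a dict: "time_s": time; "joints": joint angles; "qd": joint speeds; "joint_torque": joint torques, N m; "tcp_pos": TCP position; "eef_rot": TCP orientation; "contact_force": force on the tool from outside, world axes, zero at the start; "moment": the same for the moment, N m; "gripper_width": finger opening in m.
Only numpy, scipy, OpenCV 4.12 (cv2) and the standard library are available. Lean on these libraries where they do the work, as an engineer would, in place of code of your own. Each camera call takes 0.05 s, during which the arm holds its last target.

## Working session

There is one attempt and no reset: what is moved stays moved. The work goes in short steps, Python scripts to look and compute and a shell command to move; the robot and the scene stay as the last step left them, time stands still between calls to the robot, and variables do not carry over. Pictures are saved under pics/ and viewed, and the job is handed in when it is done.

```bash
mkdir -p pics; ls
python3 - <<'E'
from plant import r
import cv2,numpy as np
for n in("scene","top"):
    im=r.capture(n); cv2.imwrite(f"pics/{n}0.png",cv2.resize(im[:,:,::-1],None,fx=1.5,fy=1.5,interpolation=cv2.INTER_CUBIC))
    np.save(f"pics/{n}0.npy",im)
    p=r.camera_params(n); print(n,{k:np.round(v,4).tolist() for k,v in p.items()})
s=r.get_state(); print(s)
E
```

```text
pics
scene {'vfov': 49.8825, 'cx': 259.0148, 'cy': 189.4334, 'R': [[-0.4549, 0.8905, -0.0042], [0.5882, 0.2969, -0.7523], [-0.6687, -0.3447, -0.6588]], 't': [0.2325, -0.2206, 1.8553]}
top {'vfov': 54.0388, 'cx': 253.6449, 'cy': 190.3011, 'R': [[0.0129, -0.9998, 0.013], [-0.9954, -0.0141, -0.0951], [0.0952, -0.0117, -0.9954]], 't': [-0.054, 0.4912, 1.0807]}
{'time_s': 0.1, 'joints': array([-5.20763856e+01,  2.05867847e+01,  6.40347390e-01, -1.67976345e-02,
       -7.01351131e+01, -1.65078286e+01]), 'qd': array([ 0.07094236, -0.13624081,  0.13895385,  0.04946829,  0.08481543,
        0.03537763]), 'joint_torque': array([ 3.48651702e-04, -5.84162843e+01,  2.93752706e+01,  7.01545045e+00,
        1.01451343e-02, -4.51615892e-05]), 'tcp_pos': array([ 0.24629623, -0.62801058,  0.22573555]), 'eef_rot': array([ 1.79917324e+02, -8.03333966e-03, -1.58589928e+02]), 'contact_force': array([ 0.079408  , -0.28528193, -0.07116047]), 'moment': array([ 0.00165309, -0.02807417,  0.0240209 ]), 'gripper_width': 0.08778896401197443}
```

View pics/scene0.png

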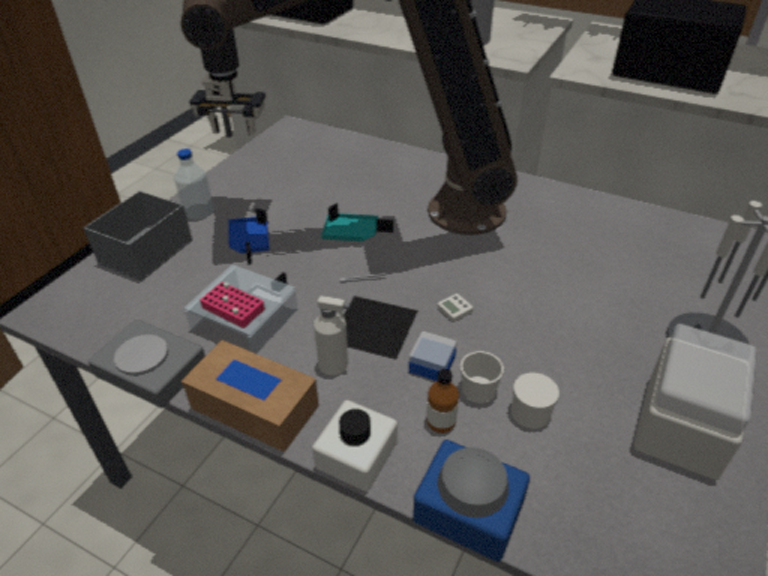

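View pics/top0.png

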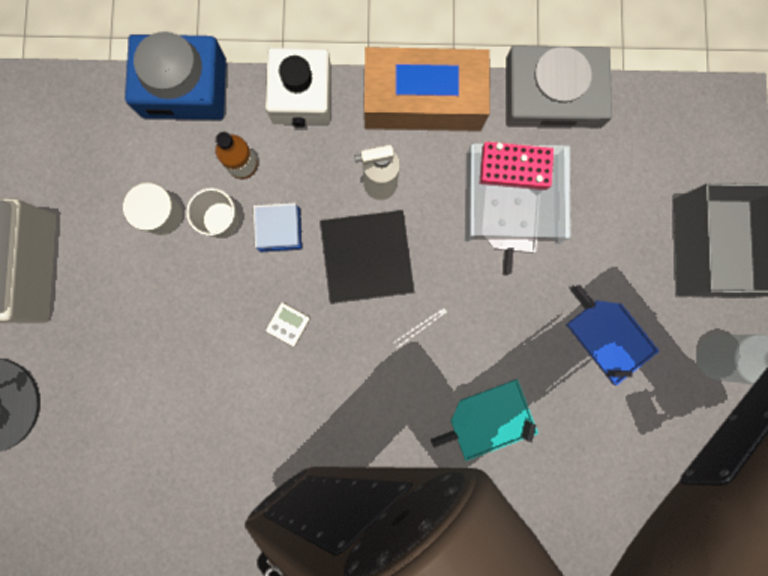

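```bash
cat > h.py <<'E'
from plant import r
import numpy as np,cv2
def cam(n):
    p=r.camera_params(n); f=192/np.tan(np.radians(p["vfov"])/2)
    return f,p["cx"],p["cy"],np.array(p["R"]),np.array(p["t"])
def ray(n,xy):
    f,cx,cy,R,t=cam(n); d=R.T@np.array([(xy[0]-cx)/f,(xy[1]-cy)/f,1]); return -R.T@t,d/np.linalg.norm(d)
def plane(n,xy,z):
    o,d=ray(n,xy); return o+d*(z-o[2])/d[2]
def tri(xs,xt):
    A=np.zeros((3,3));b=np.zeros(3);L=[]
    for n,x in(("scene",xs),("top",xt)):
        o,d=ray(n,x);P=np.eye(3)-np.outer(d,d);A+=P;b+=P@o;L.append((o,P))
    X=np.linalg.solve(A,b); return X,max(np.linalg.norm(P@(X-o)) for o,P in L)
def proj(n,X):
    f,cx,cy,R,t=cam(n); c=R@np.asarray(X)+t; return np.array([cx+f*c[0]/c[2],cy+f*c[1]/c[2]])
def save(im,name,crop=None,k=1.5):
    if crop: x0,y0,x1,y1=crop; im=im[y0:y1,x0:x1]
    cv2.imwrite("pics/"+name,cv2.resize(im[:,:,::-1],None,fx=k,fy=k,interpolation=cv2.INTER_CUBIC))
E
python3 - <<'E'
from h import *
for t in["tray_tab","tray_grip","jar_rim","mat","riser","tray"]:
    res={}
    for n in("scene","top"):
        L=r.recognise(t,n); res[n]=L
        print(t,n,[(np.round(d["xy"],1).tolist(),round(d["p"],2)) for d in L[:4]])
    if res["scene"] and res["top"]:
        for a in res["scene"][:3]:
            for b in res["top"][:3]:
                X,e=tri(a["xy"],b["xy"])
                if e<.012: print("   ",np.round(X,4),round(e,4))
im=np.load("pics/top0.npy"); save(im,"topcrop.png",(290,80,400,190),6)
im=np.load("pics/scene0.npy"); save(im,"scenecrop.png",(110,150,290,260),4)
print(r.get_state()["time_s"])
E
```

```text
tray_tab scene [([170.1, 153.6], 0.77), ([237.7, 149.1], 0.73), ([187.3, 185.9], 0.48)]
tray_tab top [([405.2, 224.3], 0.93), ([338.6, 166.2], 0.78), ([327.7, 278.8], 0.55)]
    [ 0.3961 -0.485   0.0277] 0.0052
    [ 0.2348 -0.2549  0.0215] 0.01
    [ 0.5592 -0.2847  0.0513] 0.0072
tray_grip scene [([234.5, 151.2], 0.78), ([189.2, 185.1], 0.36)]
tray_grip top [([407.2, 225.0], 0.95), ([327.8, 279.7], 0.93), ([337.5, 162.7], 0.8), ([348.7, 134.0], 0.67)]
    [ 0.2327 -0.265   0.0047] 0.0032
    [ 0.5652 -0.2747  0.0649] 0.0111
jar_rim scene [([321.0, 249.2], 0.75)]
jar_rim top [([139.6, 143.0], 0.94)]
    [0.6223 0.2806 0.0528] 0.0027
mat scene [([248.4, 216.4], 0.66)]
mat top [([243.2, 172.8], 0.83)]
    [ 0.5488 -0.0193 -0.0019] 0.0042
riser scene [([174.5, 205.3], 0.7)]
riser top [([349.4, 137.0], 0.58)]
tray scene [([235.2, 151.1], 0.87), ([166.6, 154.8], 0.74)]
tray top [([327.7, 279.9], 0.93), ([406.7, 225.0], 0.86), ([340.3, 166.4], 0.78), ([138.9, 141.8], 0.45)]
    [ 0.2317 -0.2634  0.0053] 0.0044
    [ 0.3963 -0.4995  0.015 ] 0.0003
0.7
```

View pics/topcrop.png

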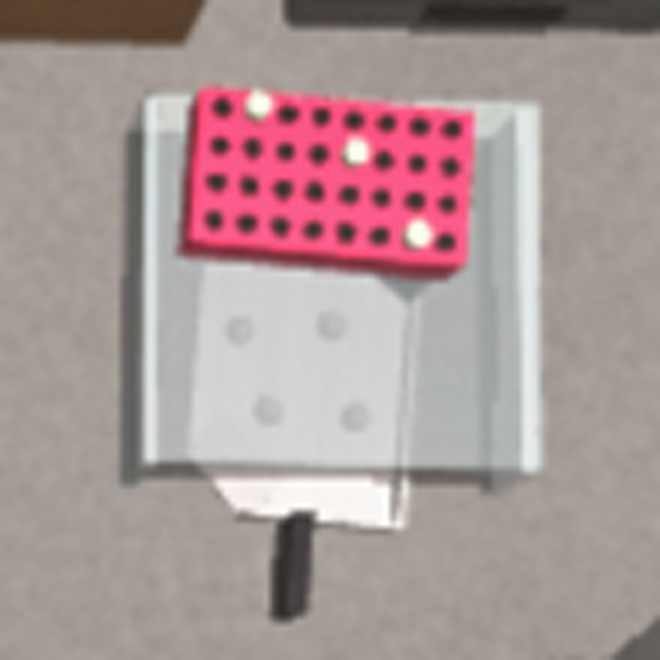

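View pics/scenecrop.png

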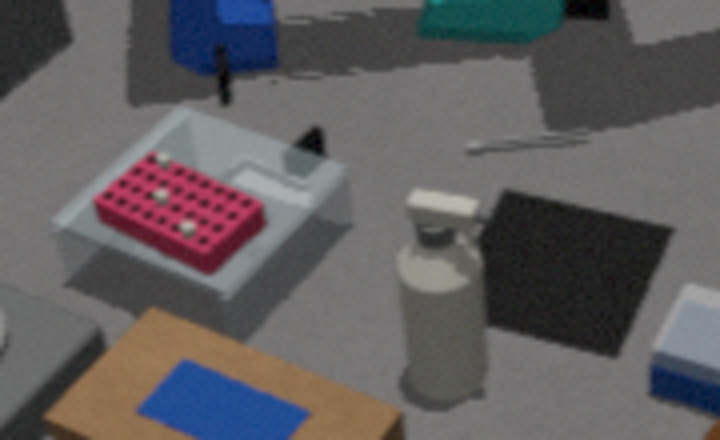

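Run:
```python
from h import *
c=lambda x,y:(290+x/6-.4,80+y/6-.4)
def P(nm,x,y,z): print(nm,np.round(plane("top",c(x,y),z),4))
P("rim FR",407,528,.016);P("rim notch front",237,517,.016);P("rim right back",416,290,.016);P("notch back",190,462,.016)
P("tab top root",301,513,.04);P("tab top tip",289,580,.04);P("tab bottom tip",290,618,.0)
for q in[(143,96),(541,103),(148,466),(541,470)]: P("riser",*q,.074)
f=lambda x,y:(x/1.5-.2,y/1.5-.2)
for q in[(320,219),(404,210),(414,293),(331,303)]: print("mat",np.round(plane("top",f(*q),.002),4))
s=lambda x,y:(110+x/4-.4,150+y/4-.4)
print("tab top tip scene", np.round(plane("scene",s(318,127),.04),4))
print("tab tri",tri(s(318,127),c(287,578)))
for q in[(503,190),(672,230),(617,355),]: print("mat s",np.round(plane("scene",s(*q),.002),4))
# jar
print("jarrim", tri((481/1.5-.2,365/1.5-.2),(212/1.5-.2,211/1.5-.2)), plane("top",(212/1.5-.2,211/1.5-.2),.075))
for a in ((395,343),(446,311)): print("tweez",plane("top",f(*a),.006))
for nm,a,z in (("spray",(380,160),.19),("nozzle",(358,156),.19),("tip",(277,226),.057),("timer",(287,324),.022),("blue tab",(580,297),.04),("turq tab",(440,439),.04),("blue L",(568,325),.016),("turq top",(515,381),.016),("turqgrip",(530,430),.05),("amber",(224,138),.15)): print(nm,np.round(plane("top",f(*a),z),3))
```

```text
rim FR [ 0.565  -0.3561  0.016 ]
rim notch front [ 0.5692 -0.2714  0.016 ]
rim right back [ 0.6858 -0.3622  0.016 ]
notch back [ 0.5966 -0.2481  0.016 ]
tab top root [ 0.5677 -0.2975  0.04  ]
tab top tip [ 0.5348 -0.2914  0.04  ]
tab bottom tip [ 0.521  -0.3012  0.    ]
riser [ 0.7629 -0.2151  0.074 ]
riser [ 0.7628 -0.4066  0.074 ]
riser [ 0.5834 -0.2171  0.074 ]
riser [ 0.5843 -0.4032  0.074 ]
mat [0.6273 0.0765 0.002 ]
mat [ 0.6484 -0.0926  0.002 ]
mat [ 0.4804 -0.1141  0.002 ]
mat [0.4581 0.0508 0.002 ]
tab top tip scene [ 0.5223 -0.2948  0.04  ]
tab tri (array([ 0.53363213, -0.28664048,  0.0518526 ]), np.float64(0.001034859334743998))
mat s [ 0.4849 -0.1144  0.002 ]
mat s [0.4623 0.0523 0.002 ]
mat s [0.6234 0.076  0.002 ]
jarrim (array([0.62278108, 0.27263287, 0.07750139]), np.float64(0.0009290598615900843)) [0.62370563 0.272493   0.075     ]
tweez [ 0.38074763 -0.07706679  0.006     ]
tweez [ 0.4451374  -0.17750747  0.006     ]
spray [ 0.69  -0.041  0.19 ]
nozzle [ 0.696 -0.004  0.19 ]
tip [0.601 0.153 0.057]
timer [0.415 0.134 0.022]
blue tab [ 0.474 -0.432  0.04 ]
turq tab [ 0.202 -0.162  0.04 ]
blue L [ 0.42  -0.416  0.016]
turq top [ 0.31  -0.311  0.016]
turqgrip [ 0.222 -0.33   0.05 ]
amber [0.738 0.235 0.15 ]
```

Run:
```python
from h import *
im=np.load("pics/top0.npy")
save(im,"t_left.png",(70,75,290,215),3.6)
f=lambda x,y:(x/1.5-.2,y/1.5-.2)
g=lambda x,y:(x/1.5-.2,y/1.5-.2)
# jars: lid ellipse centers
for nm,a,z in(("jar",(212,211),.075),("closed",(148,206),.076),("tipbox",(276.5,226),.057)): print(nm,np.round(plane("top",f(*a),z),4))
print("closed tri",tri(g(536,391),f(148,206)))
print("tip tri",tri(g(434,352),f(276.5,226)))
for nm in ("amber_bottle","spray_bottle","closed_jar","tip_box"):
    a=r.recognise(nm,"scene");b=r.recognise(nm,"top")
    if a and b: print(nm,a[0],b[0],tri(a[0]["xy"],b[0]["xy"]))
```

```text
jar [0.6237 0.2725 0.075 ]
closed [0.6311 0.3923 0.076 ]
tipbox [0.6006 0.1538 0.057 ]
closed tri (array([0.63209007, 0.39497854, 0.07093114]), np.float64(0.0006180443507101323))
tip tri (array([0.60302112, 0.15777705, 0.04180769]), np.float64(0.0014468647202438628))
amber_bottle {'xy': [295.6, 268.7], 'p': 0.95} {'xy': [152.4, 104.0], 'p': 0.89} (array([0.73586546, 0.2437287 , 0.0626985 ]), np.float64(0.004820171272353094))
spray_bottle {'xy': [224.6, 224.9], 'p': 0.85} {'xy': [251.2, 114.3], 'p': 0.62} (array([ 0.69897549, -0.03353217,  0.0873424 ]), np.float64(0.0038497002911580904))
closed_jar {'xy': [356.5, 263.2], 'p': 0.55} {'xy': [102.9, 139.6], 'p': 0.6} (array([0.62860127, 0.39220141, 0.05188691]), np.float64(0.003214721418123799))
tip_box {'xy': [286.0, 236.9], 'p': 0.86} {'xy': [182.2, 149.9], 'p': 0.84} (array([0.60898304, 0.15760739, 0.03611315]), np.float64(0.006116356239005966))
```

View pics/t_left.png

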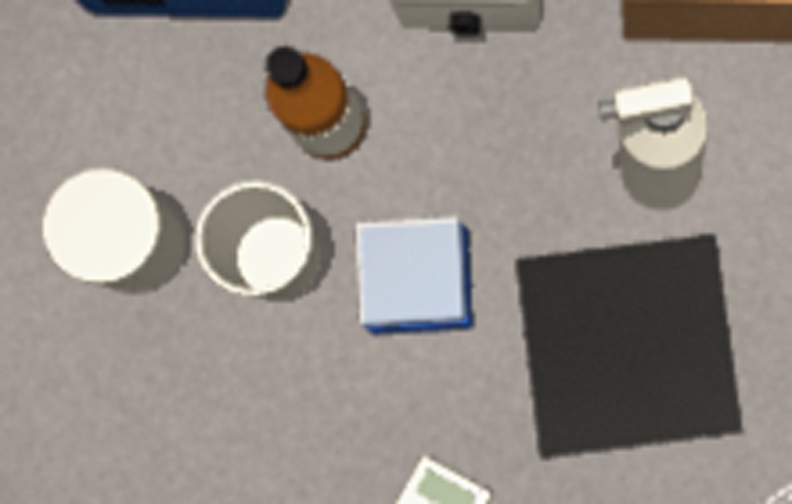

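```bash
cat > pour.py <<'E'
from h import *
from scipy.spatial.transform import Rotation as Ro
def pose(head,tilt,spout):
    # tray pose: level yaw then tilt so that spout goes down
    phi=head-145.1
    d=np.array([np.cos(np.radians(head)),np.sin(np.radians(head)),0]); ax=np.cross([0,0,1],d)
    R=Ro.from_rotvec(np.radians(tilt)*ax).as_matrix()@Ro.from_euler('z',phi,degrees=True).as_matrix()
    o=np.array(spout)-R@np.array([-.059,.039,.0055]); return R,o
def pts():
    P=[]
    poly=np.array([[-75,-55],[75,-55],[75,55],[-43,55],[-75,23]])/1e3
    for i in range(5):
        for s in np.linspace(0,1,15):
            for z in(0,.016): P.append([*(poly[i]*(1-s)+poly[(i+1)%5]*s),z])
    for x in np.linspace(-.075,-.125,6):
        for y in(-.005,.005):
            for z in(0,.02,.04):P.append([x,y,z])
    T=np.array(P)
    u=np.array([np.cos(np.radians(145.1)),np.sin(np.radians(145.1)),0]);v=np.array([-u[1],u[0],0])
    B=[]
    for a in np.linspace(-.0965,.0965,13):
        for b in np.linspace(-.039,.039,7):
            for z in(.088,.16,.25): B.append(np.array([.056,-.041,0])+a*u+b*v+[0,0,z])
    return T,np.array(B)
if __name__=="__main__":
    print("amber",plane("top",(149.8,93.1),.15))
    obs={"jar":(.624,.2725,.045,.075),"closed":(.632,.393,.045,.076),"amber":(.737,.237,.031,.15),}
    T,B=pts()
    for tilt in(32,):
     for head in range(40,141,10):
      d=np.array([np.cos(np.radians(head)),np.sin(np.radians(head))])
      back=.02
      sp=[*(np.array([.624,.2725])-back*d),.094]
      R,o=pose(head,tilt,sp); out=[]
      for k,(x,y,rr,h) in obs.items():
        for nm,Q in(("t",T),("b",B)):
          W=Q@R.T+o; dr=np.hypot(W[:,0]-x,W[:,1]-y)-rr; dz=W[:,2]-h
          cl=np.where((dr>0)&(dz>0),np.hypot(dr,dz),np.maximum(dr,dz)); out.append(f"{k}{nm} {cl.min()*1e3:.0f}")
      W=T@R.T+o; g=R@[.056,-.041,.041]+o
      dx=np.maximum(abs(W[:,0]-.602)-.045,0)+np.maximum(abs(W[:,1]-.155)-.045,0)
      print(head,tilt,out,"tipbox z",round(W[dx==0,2].min(),3) if (dx==0).any() else None,"grip",np.round(g,3))
E
python3 pour.py
```

```text
amber [0.7348701  0.23290064 0.15      ]
40 32 ['jart 11', 'jarb 112', 'closedt 28', 'closedb 128', 'ambert 82', 'amberb 77'] tipbox z 0.113 grip [0.532 0.195 0.198]
50 32 ['jart 11', 'jarb 112', 'closedt 38', 'closedb 131', 'ambert 76', 'amberb 71'] tipbox z 0.113 grip [0.547 0.18  0.198]
60 32 ['jart 11', 'jarb 112', 'closedt 47', 'closedb 135', 'ambert 69', 'amberb 66'] tipbox z 0.113 grip [0.564 0.168 0.198]
70 32 ['jart 11', 'jarb 112', 'closedt 57', 'closedb 139', 'ambert 58', 'amberb 62'] tipbox z 0.152 grip [0.583 0.16  0.198]
80 32 ['jart 11', 'jarb 112', 'closedt 68', 'closedb 142', 'ambert 44', 'amberb 60'] tipbox z 0.139 grip [0.603 0.154 0.198]
90 32 ['jart 11', 'jarb 112', 'closedt 79', 'closedb 142', 'ambert 28', 'amberb 59'] tipbox z 0.13 grip [0.624 0.153 0.198]
100 32 ['jart 11', 'jarb 112', 'closedt 90', 'closedb 140', 'ambert 10', 'amberb 60'] tipbox z 0.12 grip [0.645 0.154 0.198]
110 32 ['jart 11', 'jarb 112', 'closedt 91', 'closedb 136', 'ambert -7', 'amberb 61'] tipbox z 0.108 grip [0.665 0.16  0.198]
120 32 ['jart 11', 'jarb 112', 'closedt 86', 'closedb 132', 'ambert -21', 'amberb 62'] tipbox z 0.104 grip [0.684 0.169 0.198]
130 32 ['jart 11', 'jarb 112', 'closedt 82', 'closedb 129', 'ambert -16', 'amberb 63'] tipbox z 0.102 grip [0.701 0.181 0.198]
140 32 ['jart 11', 'jarb 112', 'closedt 77', 'closedb 125', 'ambert -0', 'amberb 66'] tipbox z 0.102 grip [0.716 0.196 0.198]
```

```bash
python3 -m inch '-0.004 0.010 0 0 0 0 1;-0.008 0.020 0 0 0 0 1;-0.012 0.031 0 0 0 0 1;-0.012 0.031 0 0 0 0 1;-0.012 0.031 0 0 0 0 1;-0.012 0.031 0 0 0 0 1;-0.008 0.020 0 0 0 -0.05 1;-0.004 0.010 0 0 0 -0.12 1;0 0 0 0 0 -0.12 1;0 0 0 0 0 -0.12 1;0 0 0 0 0 -0.12 1;0 0 0 0 0 -0.12 1;0 0 0 0 0 -0.12 1;0 0 0 0 0 -0.12 1;0 0 0 0 0 -0.12 1;0 0 0 0 0 -0.12 1;0 0 0 0 0 -0.12 1;0 0 0 0 0 -0.12 1;0 0 0 0 0 -0.12 1;0 0 0 0 0 -0.12 1'
```

```text
time_s: 2.77
tcp_pos: [0.2455, -0.4303, 0.2266]
eef_rot: [-180.0, -0.0, -66.0]
contact_force: [0.8, -0.0, -0.4]
gripper_width: 0.0872
```

```bash
cat > st.py <<'E'
from h import *
from scipy.spatial.transform import Rotation as Ro
import sys
s=r.get_state(); np.set_printoptions(suppress=True,precision=4)
print(round(s["time_s"],2),s["tcp_pos"],s["eef_rot"],"q",np.round(s["joints"],1),"F",s["contact_force"],"w",s["gripper_width"])
if len(sys.argv)>3:
    R=Ro.from_euler('xyz',s["eef_rot"],degrees=True).as_matrix()
    tgt=np.array([float(v) for v in sys.argv[1:4]]); print("shift tool",R.T@(tgt-s["tcp_pos"]))
    if len(sys.argv)>4: 
        Rt=Ro.from_euler('xyz',[180,0,float(sys.argv[4])],degrees=True).as_matrix()
        print("rotvec tool",Ro.from_matrix(R.T@Rt).as_rotvec())
E
python3 st.py .538 -.2965 .11 -2.8
```

```text
2.77 [ 0.2455 -0.4303  0.2266] [-179.985    -0.0134  -65.9954] q [-37.5   3.4 -21.4  -0.  -65.2  61.5] F [ 0.8459 -0.0202 -0.4193] w 0.08719728771379884
shift tool [-0.0033 -0.3216  0.1167]
rotvec tool [-0.0001 -0.0004 -1.103 ]
```

```bash
python3 -m inch '0 0 0 0 0 -0.12 1;0 0 0 0 0 -0.12 1;0 0 0 0 0 -0.12 1;0 0 0 0 0 -0.12 1;0 0 0 0 0 -0.12 1;0 0 0 0 0 -0.12 1;0 0 0 0 0 -0.12 1;0 0 0 0 0 -0.12 1;0 0 0 0 0 -0.12 1;0.010 -0.005 0.004 0 0 -0.023 1;0.030 -0.016 0.012 0 0 0 1;0.034 -0.018 0.014 0 0 0 1;0.034 -0.018 0.014 0 0 0 1;0.034 -0.018 0.014 0 0 0 1;0.034 -0.018 0.014 0 0 0 1;0.034 -0.018 0.014 0 0 0 1;0.030 -0.016 0.012 0 0 0 1;0.024 -0.013 0.010 0 0 0 1;0.015 -0.007 0.008 0 0 0 1;0 0 0 0 0 0 1'; python3 st.py .532 -.296 .006 -2.8
python3 - <<'E'
from h import *
im=r.capture("top");np.save("pics/top1.npy",im);save(im,"top1.png",(270,60,430,240),3.3)
im=r.capture("scene");save(im,"scene1.png",(100,60,300,240),3.3)
E
```

```text
time_s: 4.43
tcp_pos: [0.5344, -0.2973, 0.1081]
eef_rot: [-180.0, 0.1, -3.1]
contact_force: [-0.3, 0.7, 0.3]
gripper_width: 0.0876
4.43 [ 0.5344 -0.2973  0.1081] [-179.9698    0.1298   -3.1034] q [-10.8  20.4 -16.2  -0.  -53.5  97.7] F [-0.2601  0.6783  0.3375] w 0.08755581346258033
shift tool [-0.0023 -0.0011  0.1021]
rotvec tool [-0.0005  0.0023 -0.0053]
```

View pics/top1.png

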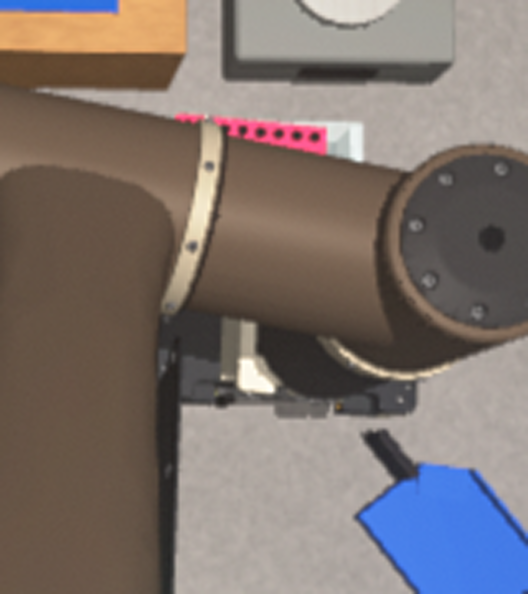

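View pics/scene1.png

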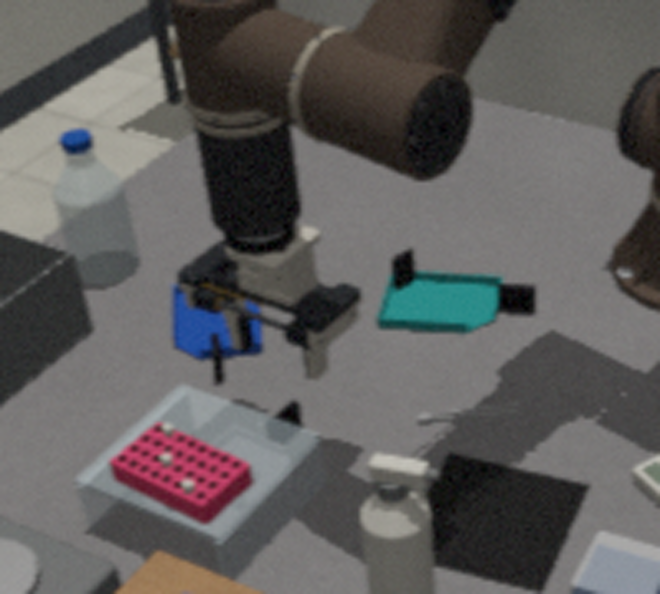

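```bash
python3 -m inch '-0.001 -0.001 0.008 0 0 0.005 1;-0.001 0 0.016 0 0 0 1;0 0 0.018 0 0 0 1;0 0 0.018 0 0 0 1;0 0 0.016 0 0 0 1;0 0 0.012 0 0 0 1;0 0 0.008 0 0 0 1;0 0 0.004 0 0 0 1;0 0 0.001 0 0 0 1;0 0 0 0 0 0 1'; python3 st.py .532 -.296 .007 -2.8
python3 - <<'E'
from h import *
im=r.capture("scene");save(im,"scene2.png",(130,110,250,220),5)
E
```

```text
time_s: 5.37
tcp_pos: [0.5305, -0.2987, 0.01]
eef_rot: [180.0, -0.0, -3.5]
contact_force: [-0.6, 0.0, 0.2]
gripper_width: 0.0878
5.37 [ 0.5305 -0.2987  0.01  ] [179.991   -0.0313  -3.463 ] q [-11.   26.8 -21.8   0.  -41.3  97.6] F [-0.6304  0.0209  0.1887] w 0.0878345111148969
shift tool [ 0.0013 -0.0028  0.003 ]
rotvec tool [ 0.0002 -0.0005 -0.0116]
```

View pics/scene2.png

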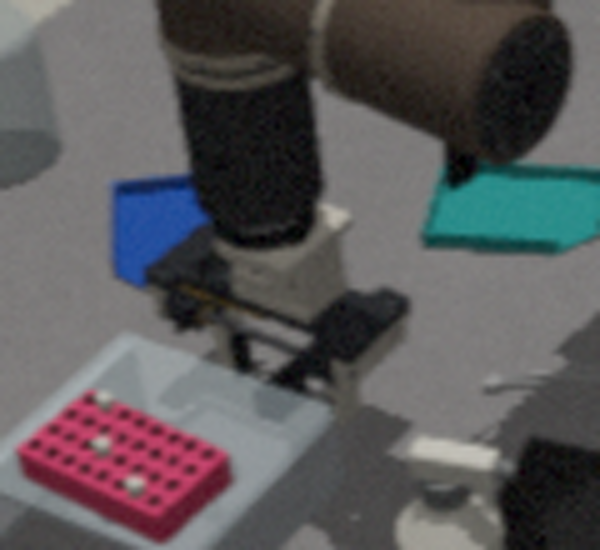

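```bash
python3 -m inch '0 -0.002 0.002 0 0 -0.010 1;0 0 0 0 0 0 0.6;0 0 0 0 0 0 0.4;0 0 0 0 0 0 0.25;0 0 0 0 0 0 0.15;0 0 0 0 0 0 0;0 0 0 0 0 0 0;0 0 0 0 0 0 0;0 0 0 0 0 0 0;0 0 0 0 0 0 0;0 0 0 0 0 0 0;0 0 0 0 0 0 0' 55; python3 st.py
```

```text
time_s: 6.42
tcp_pos: [0.5306, -0.2964, 0.0075]
eef_rot: [-180.0, 0.0, -2.9]
contact_force: [0.5, -0.6, 0.9]
gripper_width: 0.0198
6.42 [ 0.5306 -0.2964  0.0075] [-179.9987    0.0042   -2.856 ] q [-10.8  26.9 -22.   -0.  -41.1  97.9] F [ 0.4544 -0.556   0.9294] w 0.019807174261214474
```

Still closing; give it more rows.

```bash
python3 -m inch '0 0 0 0 0 0 0;0 0 0 0 0 0 0;0 0 0 0 0 0 0;0 0 0 0 0 0 0' 55; python3 st.py
```

```text
time_s: 6.75
tcp_pos: [0.5307, -0.2965, 0.0076]
eef_rot: [180.0, -0.0, -2.9]
contact_force: [0.4, 0.2, -0.7]
gripper_width: 0.0098
6.75 [ 0.5307 -0.2965  0.0076] [179.9979  -0.0005  -2.8523] q [-10.8  26.9 -22.    0.  -41.   97.9] F [ 0.3876  0.1638 -0.7408] w 0.009835676708781806
```

```bash
python3 -m inch '-0.001 0 0 0 0 0 0;-0.0025 0 0 0 0 0 0;-0.004 0 0 0 0 0 0;-0.0055 0 0 0 0 0 0;-0.007 0 0 0 0 0 0;-0.0085 0 0 0 0 0 0;-0.010 0 0 0 0 0 0;-0.011 0 0 0 0 0 0;-0.011 0 0 0 0 0 0;-0.011 0 0 0 0 0 0;-0.011 0 0 0 0 0 0;-0.011 0 0 0 0 0 0;-0.010 0 0 0 0 0 0;-0.009 0 0 0 0 0 0;-0.008 0 0 0 0 0 0;-0.007 0 0 0 0 0 0;-0.006 0 0 0 0 0 0;-0.005 0 0 0 0 0 0;-0.004 0 0 0 0 0 0;-0.003 0 0 0 0 0 0' 55;  python3 -m inch '-0.002 0 0 0 0 0 0;-0.001 0 0 0 0 0 0;0 0 0 0 0 0 0;0 0 -0.001 0 0 0 0;0 0 -0.002 0 0 0 0;0 0 -0.003 0 0 0 0;0 0 -0.003 0 0 0 0;0 0 -0.002 0 0 0 0;0 0 -0.001 0 0 0 0;0 0 0 0 0 0 0' 55; python3 st.py
python3 - <<'E'
from h import *
im=r.capture("scene");save(im,"scene3.png",(100,80,300,230),4)
im=r.capture("top");save(im,"top3.png",(250,60,430,240),3.3)
E
```

```text
time_s: 8.42
tcp_pos: [0.385, -0.2892, 0.0076]
eef_rot: [180.0, -0.0, -2.9]
contact_force: [0.7, -1.0, -1.9]
gripper_width: 0.0101
time_s: 9.25
tcp_pos: [0.3826, -0.2891, 0.0199]
eef_rot: [180.0, -0.0, -2.9]
contact_force: [-0.5, 0.4, -2.5]
gripper_width: 0.0098
9.25 [ 0.3826 -0.2891  0.0199] [179.9931  -0.0361  -2.8533] q [-13.5  16.5 -38.1   0.  -35.4 100.6] F [-0.4654  0.4363 -2.547 ] w 0.009807373331180317
```

View pics/scene3.png

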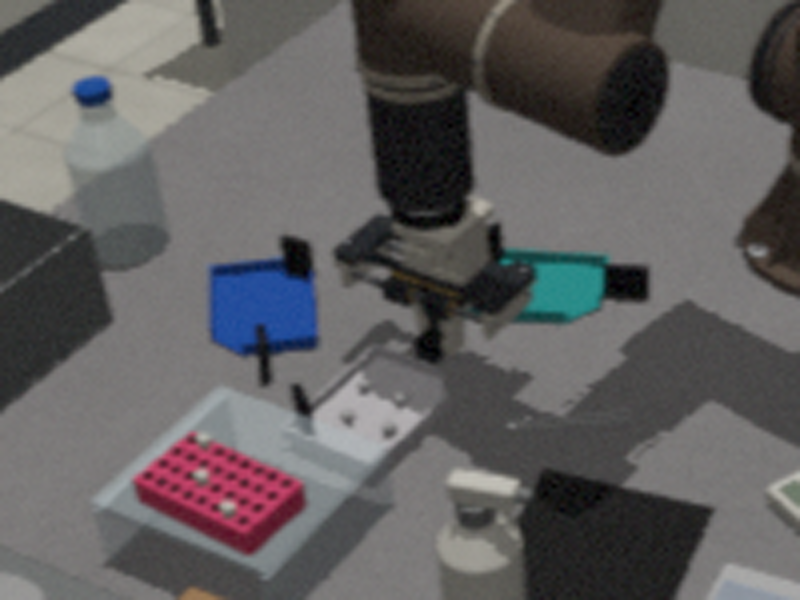

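View pics/top3.png

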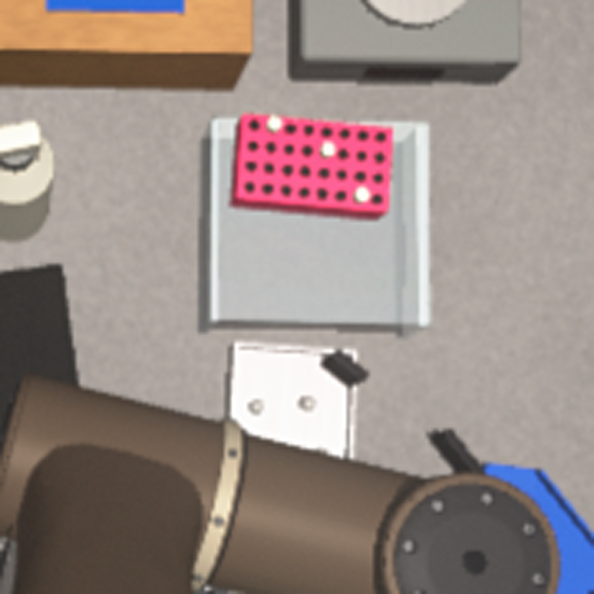

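```bash
python3 -m inch '0.001 0 -0.001 0 0 0 0;0.001 0 -0.002 0 0 0 0;0.001 -0.0015 -0.003 0 0 0 0;0.001 -0.003 -0.003 0 0 0 0;0.001 -0.0045 -0.003 0 0 0 0;0.001 -0.006 -0.003 0 0 0 0;0.001 -0.0075 -0.003 0 0 0 0;0.001 -0.009 -0.003 0 0 0 0;0.001 -0.0105 -0.002 0 0 0 0;0.001 -0.012 -0.001 0 0 0 0;0.001 -0.0135 0 0 0 0 0;0.001 -0.014 0 0 0 0 0;0.001 -0.014 0 0 0 0 0;0.001 -0.014 0 0 0 0 0;0.001 -0.014 0 0 0 0 0;0.001 -0.014 0 0 0 0 0;0.001 -0.014 0 0 0 0 0;0.001 -0.014 0 0 0 0 0;0.001 -0.013 0 0 0 0 0;0.001 -0.0115 0 0 0 0 0' 55;  python3 -m inch '0.001 -0.010 0 0 0 0 0;0.001 -0.0085 0 0 0 0 0;0.001 -0.007 0 0 0 0 0;0.001 -0.0055 0 0 0 0 0;0.001 -0.004 0 0 0 0 0;0.001 -0.0025 0 0 0 0 0;0 -0.0015 0 0 0 0 0;0 -0.001 0 0 0 0 0;0 0 0 0 0 0.007 0;0 0 0 0 0 0.015 0;0 0 0 0 0 0.022 0;0 0 0 0 0 0.030 0;0 0 0 0 0 0.037 0;0 0 0 0 0 0.045 0;0 0 0 0 0 0.050 0;0 0 0 0 0 0.050 0;0 0 0 0 0 0.050 0;0 0 0 0 0 0.050 0;0 0 0 0 0 0.050 0;0 0 0 0 0 0.050 0' 55; python3 st.py .537 .091 .045 -81.4
python3 - <<'E'
from h import *
im=r.capture("scene");save(im,"scene4.png",(100,80,300,230),4)
E
```

```text
time_s: 11.02
tcp_pos: [0.4117, -0.0987, 0.0438]
eef_rot: [-180.0, -0.0, -2.8]
contact_force: [-0.2, 0.3, -2.9]
gripper_width: 0.0094
time_s: 12.68
tcp_pos: [0.4198, -0.0608, 0.0436]
eef_rot: [-180.0, -0.0, -29.2]
contact_force: [-0.7, -0.4, -2.0]
gripper_width: 0.01
12.68 [ 0.4198 -0.0608  0.0436] [-179.9945   -0.0023  -29.2245] q [ 18.6   9.5 -43.5  -0.  -36.9  42.1] F [-0.7207 -0.434  -1.9603] w 0.01000591784974255
shift tool [ 0.0282 -0.1897 -0.0014]
rotvec tool [-0.0001  0.      0.9106]
```

View pics/scene4.png

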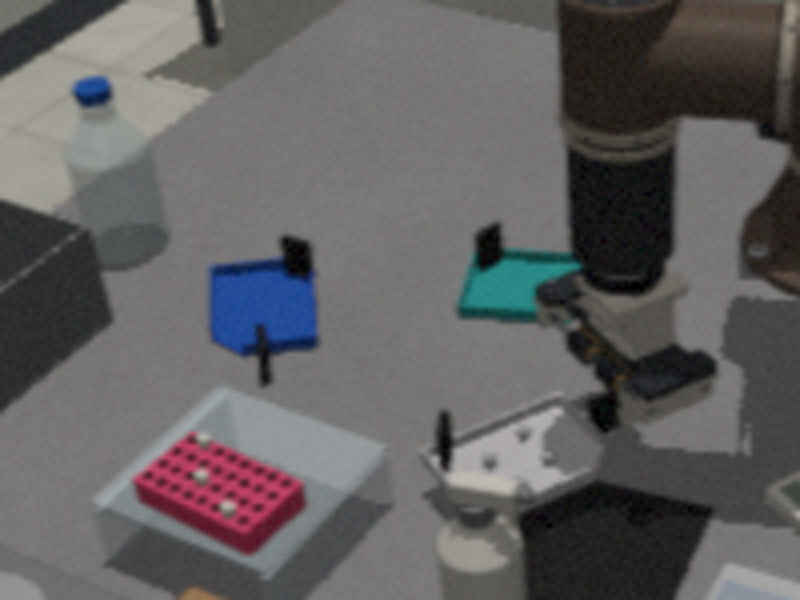

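```bash
python3 -m inch '0 0 0 0 0 0.050 0;0 0 0 0 0 0.050 0;0 0 0 0 0 0.050 0;0 0 0 0 0 0.050 0;0 0 0 0 0 0.050 0;0 0 0 0 0 0.050 0;0 0 0 0 0 0.050 0;0 0 0 0 0 0.050 0;0 0 0 0 0 0.050 0;0 0 0 0 0 0.050 0;0 0 0 0 0 0.050 0;0 0 0 0 0 0.050 0;0 0 0 0 0 0.050 0;0 0 0 0 0 0.050 0;0 0 0 0 0 0.047 0;0 0 0 0 0 0.043 0;0 0 0 0 0 0.036 0;0 0 0 0 0 0.030 0;0 0 0 0 0 0.024 0;0 0 0 0 0 0.018 0' 55;python3 -m inch '0 0 0 0 0 0.011 0;0 0 0 0 0 0.005 0;0 0 0 0 0 0 0' 55; python3 st.py .537 .091 .045 -81.4
python3 - <<'E'
from h import *
im=r.capture("scene");save(im,"scene5.png",(150,100,350,250),4)
im=r.capture("top");save(im,"top5.png",(150,80,330,260),3.3)
E
```

```text
time_s: 14.4
tcp_pos: [0.4199, -0.0607, 0.0436]
eef_rot: [-180.0, 0.0, -80.5]
contact_force: [-0.2, 0.4, -1.8]
gripper_width: 0.01
time_s: 14.65
tcp_pos: [0.4198, -0.0606, 0.0436]
eef_rot: [-180.0, 0.0, -81.3]
contact_force: [-0.3, -0.0, -2.9]
gripper_width: 0.0101
14.65 [ 0.4198 -0.0606  0.0436] [-179.9882    0.003   -81.3474] q [ 18.7   9.5 -43.5  -0.  -36.9 -10. ] F [-0.3363 -0.0008 -2.9427] w 0.010113562812331596
shift tool [-0.1322 -0.1386 -0.0014]
rotvec tool [-0.0002  0.0001  0.0009]
```

View pics/scene5.png

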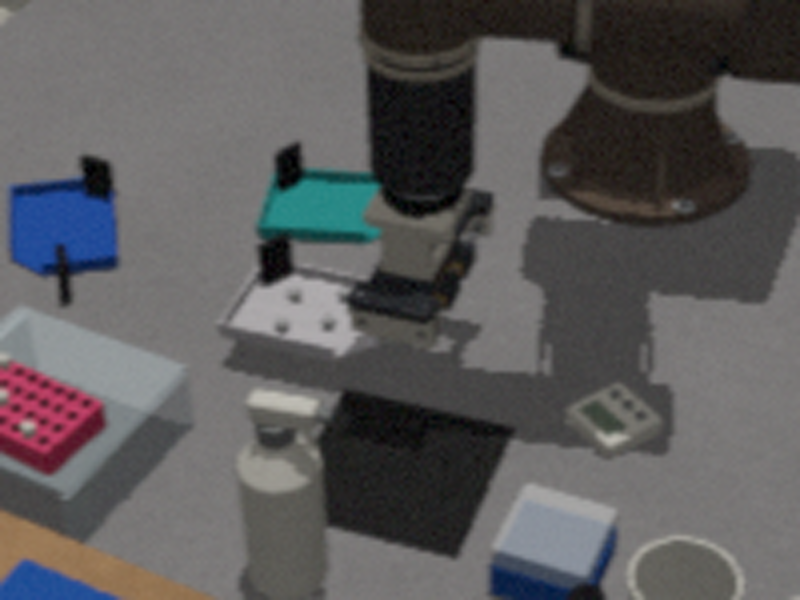

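View pics/top5.png

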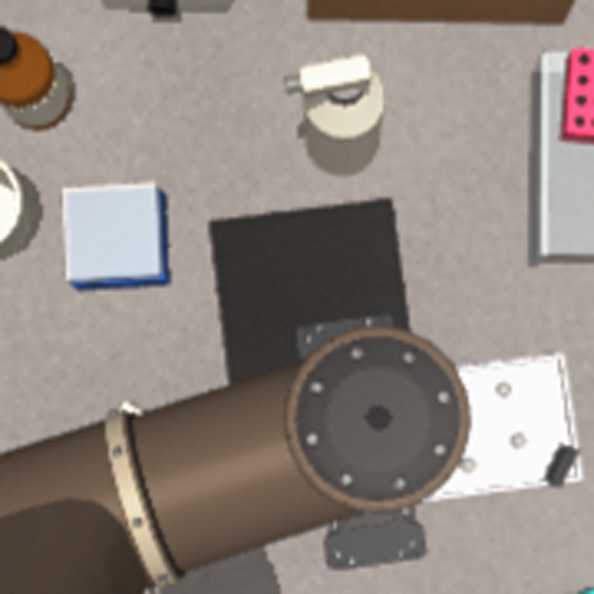

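```bash
python3 - <<'E'
from h import *
s=r.get_state()
c=lambda x,y:(150+x/3.3-.35,80+y/3.3-.35)
a=plane("top",c(564,353),.052);b=plane("top",c(580,482),.052)
print(a,b,(a-b),(a+b)/2-s["tcp_pos"])
m=((a+b)/2-s["tcp_pos"])[:2]; th=np.radians(-81.4)
x=np.array([np.cos(th),np.sin(th)]);print("along",m@x,"lat",m@[-x[1],x[0]])
E
python3 -m inch '-0.001 -0.001 0 0 0 0 0;-0.002 -0.002 0 0 0 0 0;-0.003 -0.003 0 0 0 0 0;-0.004 -0.004 0 0 0 0 0;-0.005 -0.005 0 0 0 0 0;-0.006 -0.006 0 0 0 0 0;-0.007 -0.007 0 0 0 0 0;-0.008 -0.008 0 0 0 0 0;-0.0085 -0.009 0 0 0 0 0;-0.009 -0.0095 0 0 0 0 0;-0.009 -0.0095 0 0 0 0 0;-0.009 -0.0095 0 0 0 0 0;-0.009 -0.0095 0 0 0 0 0;-0.0085 -0.009 0 0 0 0 0;-0.0075 -0.008 0 0 0 0 0;-0.0065 -0.007 0 0 0 0 0;-0.0055 -0.006 0 0 0 0 0;-0.005 -0.005 0 0 0 0 0;-0.004 -0.0045 0 0 0 0 0;-0.003 -0.0035 0 0 0 0 0' 55;python3 -m inch '-0.002 -0.0025 0 0 0 0 0;-0.0015 -0.0015 0 0 0 0 0;-0.001 -0.001 0 0 0 0 0;0 0 0 0 0 0 0;0 0 0 0 0 0 0' 55;python3 st.py .537 .091 .0095 -81.4
```

```text
[ 0.50248602 -0.23877766  0.052     ] [ 0.39104934 -0.25212867  0.052     ] [0.11143668 0.01335101 0.        ] [ 0.02697357 -0.1848434   0.00843686]
along 0.1867985937643356 lat -0.0009703330670526961
time_s: 16.42
tcp_pos: [0.5265, 0.0779, 0.0435]
eef_rot: [180.0, -0.0, -81.4]
contact_force: [0.3, -0.2, -2.9]
gripper_width: 0.0095
time_s: 16.83
tcp_pos: [0.5303, 0.0825, 0.0435]
eef_rot: [180.0, 0.0, -81.4]
contact_force: [-0.0, -0.8, -2.4]
gripper_width: 0.0096
16.83 [0.5303 0.0825 0.0435] [179.9894   0.     -81.3607] q [ 29.8  18.8 -29.6  -0.  -41.6 -21.1] F [-0.0147 -0.8213 -2.3574] w 0.009631213977568536
shift tool [-0.0074 -0.0079  0.034 ]
rotvec tool [0.0002 0.     0.0007]
```

```bash
python3 -m inch '-0.001 -0.001 0.001 0 0 0 0;-0.002 -0.002 0.002 0 0 0 0;-0.002 -0.002 0.003 0 0 0 0;-0.0015 -0.002 0.004 0 0 0 0;-0.001 -0.001 0.004 0 0 0 0;0 0 0.004 0 0 0 0;0 0 0.004 0 0 0 0;0 0 0.003 0 0 0 0;0 0 0.003 0 0 0 0;0 0 0.002 0 0 0 0;0 0 0.001 0 0 0 0;0 0 0.001 0 0 0 0;0 0 0.001 0 0 0 0;0 0 0.0005 0 0 0 0;0 0 0.0005 0 0 0 0;0 0 0 0 0 0 0' 55;python3 st.py .537 .091 .0095 -81.4
```

```text
time_s: 18.17
tcp_pos: [0.5373, 0.0913, 0.0096]
eef_rot: [-180.0, -0.0, -81.3]
contact_force: [0.2, -0.5, -1.2]
gripper_width: 0.0096
18.17 [0.5373 0.0913 0.0096] [-179.9904   -0.0011  -81.3443] q [ 30.2  22.3 -30.2   0.  -37.5 -21.6] F [ 0.1657 -0.4629 -1.1572] w 0.009626244737598615
shift tool [0.0002 0.0004 0.0001]
rotvec tool [-0.0002 -0.      0.001 ]
```

```bash
python3 -m inch '0 0 0.0004 0 0 0 0;0 0 0.0003 0 0 0 0;0 0 0 0 0 0 0.15;0 0 0 0 0 0 0.25;0 0 0 0 0 0 0.35;0 0 0 0 0 0 0.35;0 0 0 0 0 0 0.35;0 0 0 0 0 0 0.35;0 0 -0.002 0 0 0 0.35;0 0 -0.006 0 0 0 0.35;0 0 -0.012 0 0 0 0.35;0 0 -0.018 0 0 0 0.35;0 0 -0.022 0 0 0 0.35;0 0 -0.024 0 0 0 0.35;0 0 -0.024 0 0 0 0.35;0 0 -0.020 0 0 0 0.35;0 0 -0.012 0 0 0 0.35;0 0 0 0 0 0 0.35' 55;python3 st.py
python3 - <<'E'
from h import *
im=r.capture("scene");save(im,"scene6.png",(190,110,340,260),4)
im=r.capture("top");np.save("pics/top6.npy",im);save(im,"top6.png",(150,80,330,260),3.3)
E
```

```text
time_s: 19.67
tcp_pos: [0.5389, 0.0919, 0.1526]
eef_rot: [-179.7, 0.1, -81.3]
contact_force: [0.1, 0.3, 0.2]
gripper_width: 0.0306
19.67 [0.5389 0.0919 0.1526] [-179.679     0.0801  -81.3155] q [ 30.3  11.9 -21.8   0.1 -56.  -21.6] F [0.0528 0.2876 0.2475] w 0.03062055736547605
```

View pics/scene6.png

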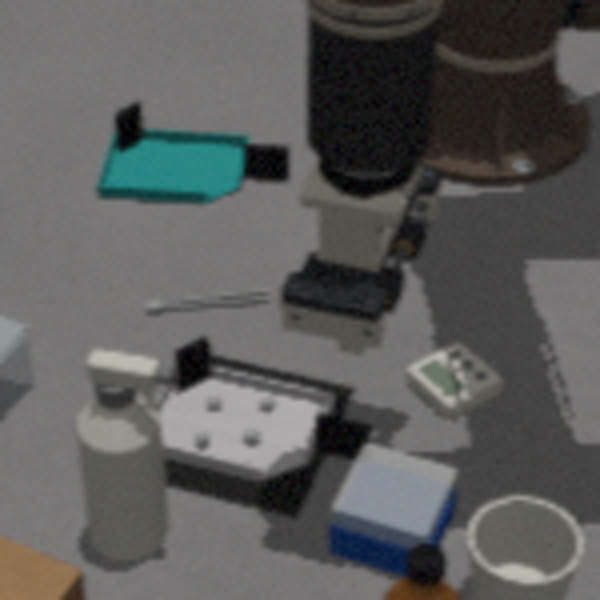

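View pics/top6.png

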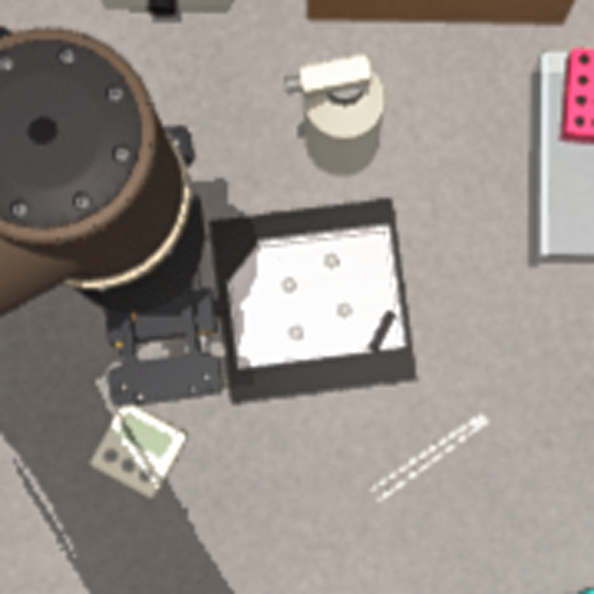

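```bash
python3 - <<'E'
from h import *
im=np.load("pics/top6.npy"); save(im,"top6z.png",(210,135,285,200),8)
c=lambda x,y:(150+x/3.3-.35,80+y/3.3-.35)
for q in[(388,224),(405,348),(243,371)]: print(plane("top",c(*q),.018))
th=np.radians(-81.35);R=np.array([[np.cos(th),-np.sin(th)],[np.sin(th),np.cos(th)]])
o=np.array([.5373,.0913])-R@[-.112,0]; print("origin",o,"grip",o+R@[.056,-.041],"corners",o+R@[.075,.055],o+R@[.075,-.055],o+R@[-.075,-.055])
g=o+R@[.056,-.041]; print("pred px crop8",(proj("top",[*g,.052])-[210,135])*8, (proj("scene",[*g,.052])-[190,110])*4)
print([ (proj("top",[*(o+R@np.array(q)),.018])-[210,135])*8 for q in([.075,.055],[.075,-.055],[-.075,-.055])])
for n in("top","scene"): print(n,[(d["xy"],d["p"]) for d in r.recognise("tray_grip",n)[:3]])
print("angle jaw",-34.9-81.35)
E
python3 st.py
```

```text
[ 0.62113745 -0.08629326  0.018     ]
[ 0.50862588 -0.10259033  0.018     ]
[0.48590999 0.04187817 0.018     ]
origin [ 0.55414459 -0.01942606] grip [ 0.52203324 -0.08095541] corners [ 0.61979886 -0.08530107] [ 0.51105005 -0.10184487] [0.48849033 0.04644896]
pred px crop8 [444.94002919 352.47231554] [190.95826683 343.41180815]
[array([455.11204101, 103.72458927]), array([497.0553472 , 394.28434353]), array([ 94.00906893, 449.43947805])]
top [([244.2, 170.8], 0.91), ([327.6, 281.9], 0.7), ([406.6, 225.1], 0.55)]
scene [([251.0, 215.7], 0.75), ([233.6, 148.5], 0.68), ([164.8, 152.5], 0.66)]
angle jaw -116.25
19.87 [0.5366 0.0911 0.1482] [179.9321  -0.0076 -81.364 ] q [ 30.3  12.1 -22.1  -0.  -55.9 -21.6] F [-0.4187 -0.0626  0.2626] w 0.03031306889825241
```

View pics/top6z.png

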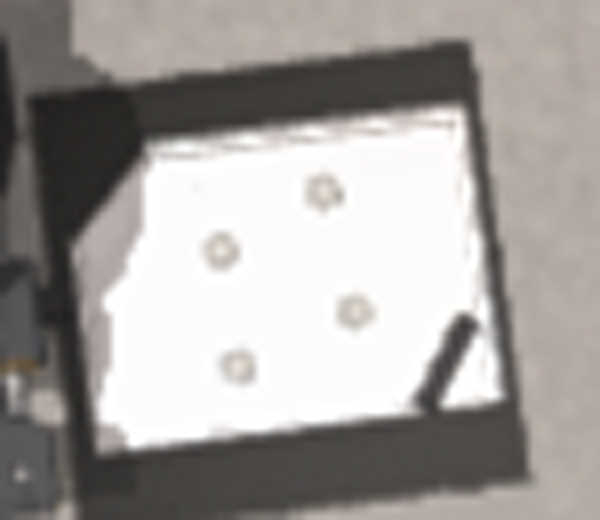

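```bash
python3 -m inch '0.006 0.0015 0 0 0 0 0.45;0.014 0.0035 0 0 0 0 0.45;0.022 0.0055 0 0 0 0 0.45;0.028 0.007 0 0 0 0 0.45;0.028 0.007 0 0 0 0 0.45;0.028 0.007 0 0 0 0 0.45;0.022 0.0055 0 0 0 0 0.45;0.014 0.0035 0 0 0 -0.043 0.45;0.006 0.0015 0 0 0 -0.1 0.45;0 0 0 0 0 -0.11 0.45;0 0 0 0 0 -0.11 0.45;0 0 0 0 0 -0.11 0.45;0 0 0 0 0 -0.11 0.45;0 0 0 0 0 -0.11 0.45;0 0 0 0 0 -0.11 0.45;0 0 0 0 0 -0.1 0.45;0 0 0 0 0 -0.06 0.45;0 0 0 0 0 0 0.45;0 0 0 0 0 0 0.45';python3 st.py .5203 -.0818 .0235 -26.3
```

```text
time_s: 21.45
tcp_pos: [0.5207, -0.0818, 0.1484]
eef_rot: [180.0, 0.1, -26.3]
contact_force: [-0.3, -0.4, 0.1]
gripper_width: 0.0397
21.45 [ 0.5207 -0.0818  0.1484] [179.963    0.0508 -26.3244] q [ 12.4  10.6 -24.1  -0.  -55.4  51.3] F [-0.2523 -0.4493  0.1137] w 0.039652552568164884
shift tool [-0.0003  0.0001  0.1249]
rotvec tool [ 0.0006  0.0009 -0.0004]
```

Descend to z≈0.07 first, look, then go on.

```bash
python3 -m inch '0 0 0.006 0 0 0 0.45;0 0 0.014 0 0 0 0.45;0 0 0.018 0 0 0 0.45;0 0 0.018 0 0 0 0.45;0 0 0.014 0 0 0 0.45;0 0 0.008 0 0 0 0.45;0 0 0.002 0 0 0 0.45;0 0 0 0 0 0 0.45';python3 st.py .5203 -.0818 .0235 -26.3
python3 - <<'E'
from h import *
im=r.capture("scene");save(im,"scene7.png",(190,110,310,230),5)
E
```

```text
time_s: 22.12
tcp_pos: [0.521, -0.0813, 0.0683]
eef_rot: [179.9, 0.1, -26.2]
contact_force: [1.1, 0.2, 0.6]
gripper_width: 0.0394
22.12 [ 0.521  -0.0813  0.0683] [179.9496   0.0565 -26.2101] q [ 12.5  16.1 -29.4   0.  -44.6  51.3] F [1.0612 0.1716 0.6059] w 0.0394260094265746
shift tool [-0.0003  0.0007  0.0448]
rotvec tool [0.0009 0.001  0.0016]
```

View pics/scene7.png

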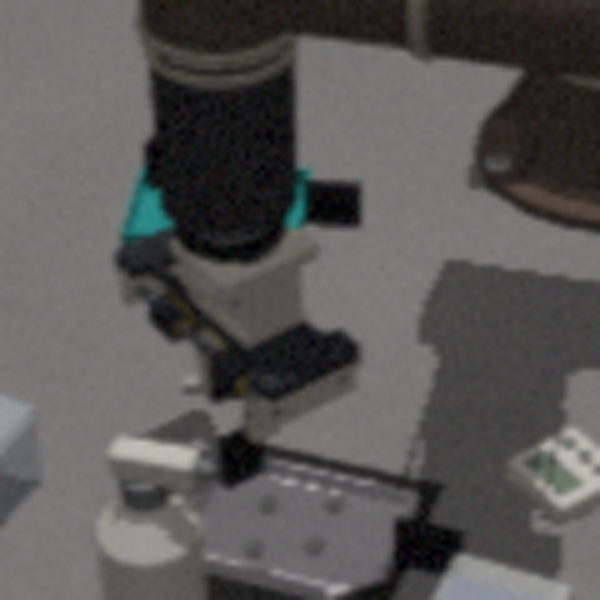

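```bash
python3 -m inch '0 0 0.005 0 0 0 0.45;0 0.0005 0.008 0 0 0 0.45;0 0 0.009 0 0 0 0.45;0 0 0.009 0 0 0 0.45;0 0 0.007 0 0 0 0.45;0 0 0.004 0 0 0 0.45;0 0 0.002 0 0 0 0.45;0 0 0.001 0 0 0 0.45;0 0 0 0 0 0 0.45';python3 st.py .5203 -.0818 .0235 -26.3
python3 - <<'E'
from h import *
im=r.capture("scene");save(im,"scene8.png",(190,110,310,230),5)
E
```

```text
time_s: 22.92
tcp_pos: [0.5211, -0.0816, 0.0237]
eef_rot: [180.0, 0.0, -26.2]
contact_force: [-0.4, -0.1, 0.0]
gripper_width: 0.0393
22.92 [ 0.5211 -0.0816  0.0237] [179.9897   0.0099 -26.1705] q [ 12.4  19.8 -31.8   0.  -38.4  51.4] F [-0.3784 -0.051   0.0328] w 0.03931496919180484
shift tool [-0.0006  0.0005  0.0002]
rotvec tool [0.0002 0.0002 0.0023]
```

View pics/scene8.png

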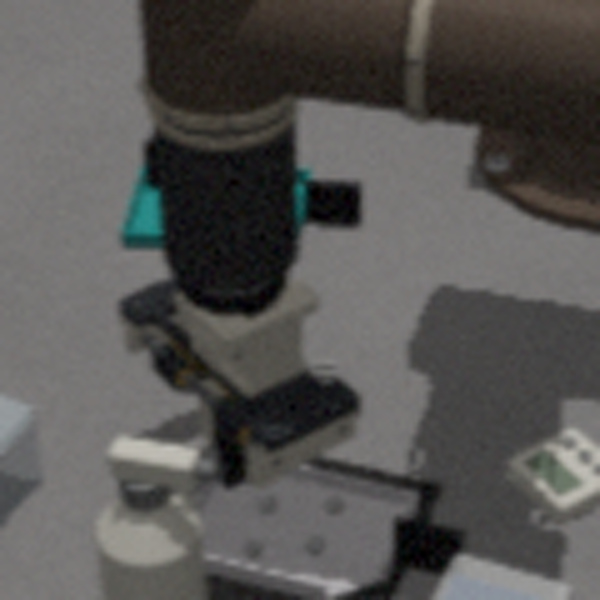

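Blade between the fingers, no contact. Close.

```bash
python3 -m inch '0 0 0 0 0 0 0.3;0 0 0 0 0 0 0.2;0 0 0 0 0 0 0.1;0 0 0 0 0 0 0;0 0 0 0 0 0 0;0 0 0 0 0 0 0;0 0 0 0 0 0 0;0 0 0 0 0 0 0;0 0 0 0 0 0 0;0 0 0 0 0 0 0' 55;python3 st.py
```

```text
time_s: 23.8
tcp_pos: [0.5211, -0.0816, 0.024]
eef_rot: [-180.0, -0.0, -26.2]
contact_force: [-0.9, 0.6, 2.2]
gripper_width: 0.0101
23.8 [ 0.5211 -0.0816  0.024 ] [-179.9976   -0.0088  -26.1675] q [ 12.4  19.7 -31.8   0.  -38.4  51.4] F [-0.9288  0.5741  2.2132] w 0.010108624058788684
```

```bash
python3 -m inch '0 0 -0.001 0 0 0 0;0 0 -0.002 0 0 0 0;0 0 -0.003 0 0 0 0;0 0 -0.005 0 0 0 0;0 0 -0.007 0 0 0 0;0 0 -0.009 0 0 0 0;0 0 -0.010 0 0 0 0;0 0 -0.010 0 0 0 0;0 0 -0.010 0 0 0 0;0 0 -0.010 0 0 0 0;0 0 -0.010 0 0 0 0;0 0 -0.009 0 0 0 0;0 0 -0.008 0 0 0 0;0 0 -0.006 0 0 0 0;0 0 -0.005 0 0 0 0;0 0 -0.003 0 0 0 0;0 0 -0.002 0 0 0 0;0 0 0 0 0 0 0' 55;python3 st.py
python3 - <<'E'
from h import *
im=r.capture("scene");save(im,"scene9.png",(190,90,340,240),4)
im=r.capture("top");save(im,"top9.png",(150,80,330,260),3.3)
E
```

```text
time_s: 25.3
tcp_pos: [0.5211, -0.0816, 0.134]
eef_rot: [-180.0, -0.0, -26.2]
contact_force: [0.0, -0.4, -2.0]
gripper_width: 0.0097
25.3 [ 0.5211 -0.0816  0.134 ] [-179.9954   -0.0022  -26.1752] q [ 12.4  11.4 -25.2  -0.  -53.4  51.4] F [ 0.0096 -0.4153 -2.0066] w 0.009704363057599814
```

View pics/scene9.png

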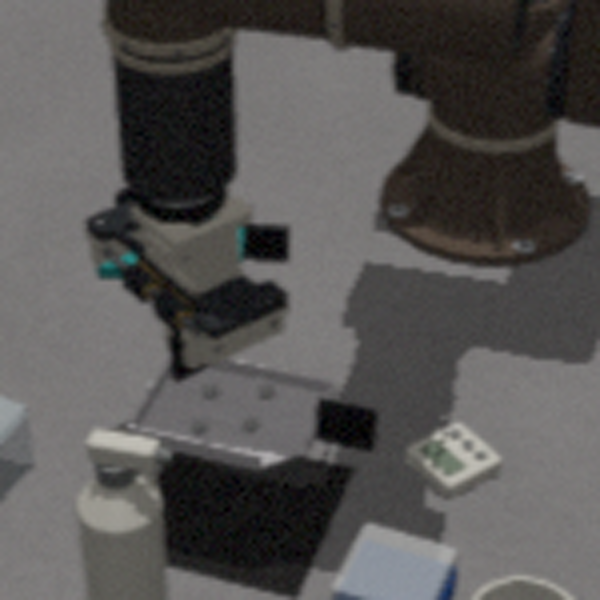

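View pics/top9.png

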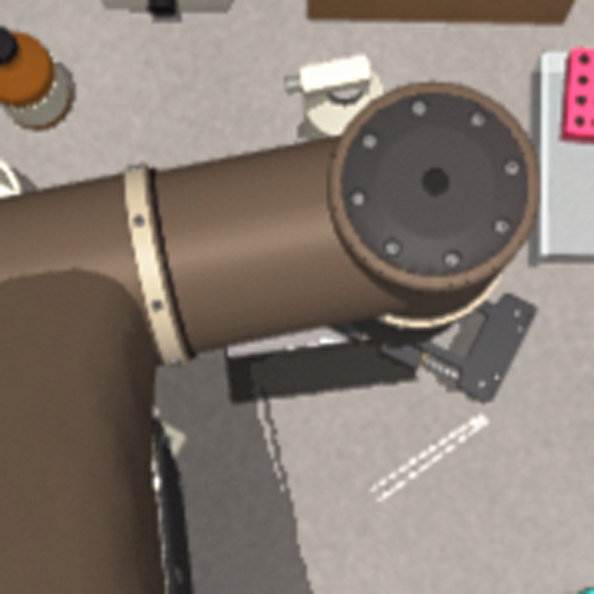

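```bash
python3 -m inch '-0.0003 -0.001 0 0 0 0 0;-0.0006 -0.002 0 0 0 0 0;-0.001 -0.0032 0 0 0 0 0;-0.0014 -0.0045 0 0 0 0 0;-0.0018 -0.0058 0 0 0 0 0;-0.0022 -0.007 0 0 0 0 0;-0.0025 -0.008 0 0 0 0 0;-0.0028 -0.009 0 0 0 0 0;-0.003 -0.0095 0 0 0 0 0;-0.003 -0.0095 0 0 0 0 0;-0.003 -0.0095 0 0 0 0 0;-0.003 -0.0095 0 0 0 0 0;-0.003 -0.0095 0 0 0 0 0;-0.003 -0.0095 0 0 0 0 0;-0.003 -0.0095 0 0 0 0 0;-0.003 -0.0095 0 0 0 0 0;-0.003 -0.0095 0 0 0 0 0;-0.003 -0.0095 0 0 0 0 0;-0.003 -0.0095 0 0 0 0 0;-0.003 -0.0095 0 0 0 0 0' 55; python3 -m inch '-0.0028 -0.009 0 0 0 0 0;-0.0025 -0.008 0 0 0 0 0;-0.0022 -0.007 0 0 0 0 0;-0.002 -0.0062 0 0 0 0 0;-0.0016 -0.0052 0 0 0 0 0;-0.0013 -0.0042 0 0 0 0 0;-0.001 -0.0033 0 0 0 0 0;-0.0008 -0.0025 0 0 0 0 0;-0.0005 -0.0017 0 0 0 0 0;-0.0003 -0.001 0 0 0 0 0;-0.0002 -0.0006 0 0 0 0 0;0 0 0 0 0 0 0;0 0 0 0 0 0 0' 55;python3 st.py .553 .129 .1105 -26.2
python3 - <<'E'
from h import *
im=r.capture("scene");np.save("pics/scene10.npy",im);save(im,"scene10.png",(240,130,390,280),4)
im=r.capture("top");np.save("pics/top10.npy",im);save(im,"top10.png",(60,50,240,230),3.3)
E
```

```text
time_s: 27.07
tcp_pos: [0.5457, 0.0795, 0.1338]
eef_rot: [180.0, 0.0, -26.2]
contact_force: [0.4, -0.6, -2.6]
gripper_width: 0.0099
time_s: 28.15
tcp_pos: [0.5534, 0.1288, 0.1339]
eef_rot: [180.0, 0.0, -26.2]
contact_force: [0.9, -0.2, -2.5]
gripper_width: 0.0097
28.15 [0.5534 0.1288 0.1339] [179.9983   0.0009 -26.1802] q [ 32.8  15.1 -20.2   0.  -54.7  31. ] F [ 0.9476 -0.1623 -2.4676] w 0.009705326286961836
shift tool [-0.0004 -0.      0.0234]
rotvec tool [0.     0.     0.0003]
```

View pics/scene10.png

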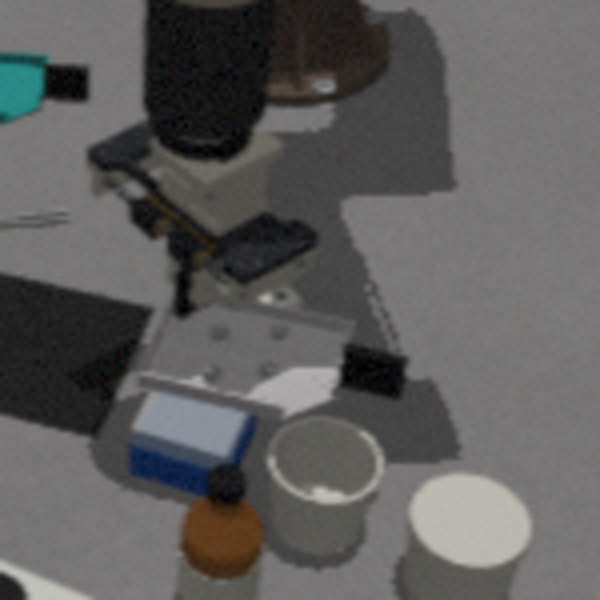

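View pics/top10.png

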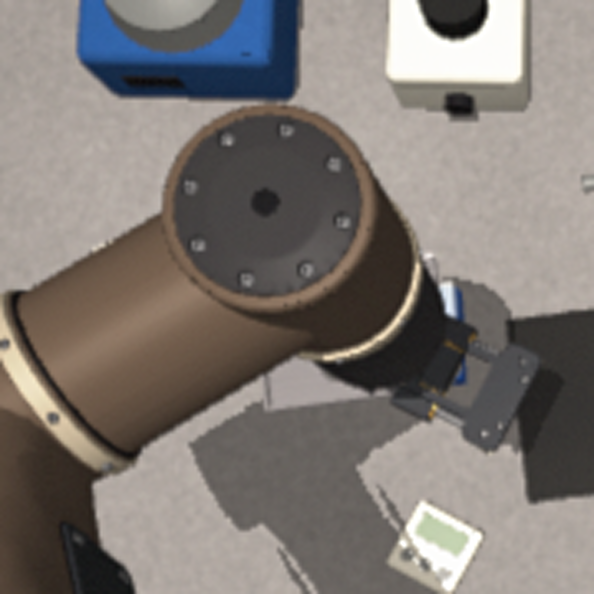

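Run:
```python
from h import *
s=r.get_state(); th=np.radians(-81.4);R=np.array([[np.cos(th),-np.sin(th),0],[np.sin(th),np.cos(th),0],[0,0,1]])
o=s["tcp_pos"]-R@[.056,-.041,.022]
im=np.load("pics/scene10.npy"); big=cv2.resize(im[130:280,240:390,::-1],None,fx=4,fy=4,interpolation=cv2.INTER_CUBIC).copy()
for q in([-59,39,5.5],[-43,55,16],[-75,23,16],[75,55,16],[75,-55,16],[-75,-55,16],[-125,0,40],[-43,55,0],[-75,23,0]):
    p=(proj("scene",o+R@(np.array(q)/1e3))-[240,130]+.5)*4
    cv2.circle(big,tuple(int(round(v)) for v in p),3,(0,0,255),-1)
for a in np.linspace(0,6.28,24):
    p=(proj("scene",[.624+.045*np.cos(a),.2725+.045*np.sin(a),.075])-[240,130]+.5)*4
    cv2.circle(big,tuple(int(round(v)) for v in p),2,(0,255,0),-1)
cv2.imwrite("pics/ov10.png",big); print(o+R@[-.059,.039,.0055])
```

```text
[0.61527022 0.25443574 0.11736195]
```

View pics/ov10.png

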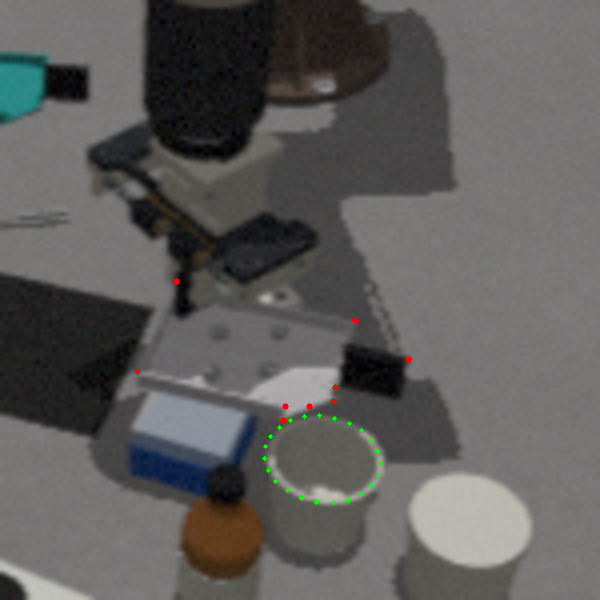

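```bash
python3 -m inch '0 0 0.001 0 0 0 0;0 0 0.002 0 0 0 0;0 0 0.003 0 0 0 0;0 0 0.0035 0 0 0 0;0 0 0.0035 0 0 0 0;0 0 0.0035 0 0 0 0;0 0 0.003 0 0 0 0;0 0 0.002 0 0 0 0;0 0 0.0015 0 0 0 0;0 0 0.0004 0 0 0 0;0 0 0 0 0 0 0' 55; python3 -m inch '0 -0.00027 -0.0021 -0.015 0 0 0;0 -0.00027 -0.0021 -0.015 0 0 0;0 -0.00027 -0.0021 -0.015 0 0 0;0 -0.00027 -0.0021 -0.015 0 0 0;0 -0.00027 -0.0021 -0.015 0 0 0;0 -0.00027 -0.0021 -0.015 0 0 0;0 -0.00027 -0.0021 -0.015 0 0 0;0 -0.00027 -0.0021 -0.015 0 0 0;0 -0.00027 -0.0021 -0.015 0 0 0;0 -0.00027 -0.0021 -0.015 0 0 0;0 -0.00027 -0.0021 -0.015 0 0 0;0 -0.00027 -0.0021 -0.015 0 0 0;0 -0.00027 -0.0021 -0.015 0 0 0;0 -0.00027 -0.0021 -0.015 0 0 0;0 -0.00027 -0.0021 -0.015 0 0 0;0 -0.00027 -0.0021 -0.015 0 0 0' 55;python3 st.py
cat > ov.py <<'E'
from h import *
from scipy.spatial.transform import Rotation as Ro
import sys
s=r.get_state(); T=Ro.from_euler('xyz',s["eef_rot"],degrees=True).as_matrix()
im=r.capture("scene")
# tool->tray: tray yaw rel: tool yaw -26.2 roll 180 when tray yaw -81.4
R0=Ro.from_euler('xyz',[180,0,-26.18],degrees=True).as_matrix(); Rt0=Ro.from_euler('z',-81.4,degrees=True).as_matrix()
R=T@R0.T@Rt0; o=s["tcp_pos"]-R@[.056,-.041,.022]
big=cv2.resize(im[130:280,240:390,::-1],None,fx=4,fy=4,interpolation=cv2.INTER_CUBIC).copy()
print("spout",o+R@[-.059,.039,.0055],"tilt",np.degrees(np.arccos(R[2,2])))
cv2.imwrite("pics/"+sys.argv[1],big)
E
python3 ov.py p11.png
```

```text
time_s: 29.17
tcp_pos: [0.5534, 0.1289, 0.1104]
eef_rot: [180.0, 0.0, -26.2]
contact_force: [0.1, -0.4, -3.2]
gripper_width: 0.0095
time_s: 30.5
tcp_pos: [0.5571, 0.1362, 0.1435]
eef_rot: [166.2, -0.0, -26.2]
contact_force: [0.9, 0.3, -2.5]
gripper_width: 0.0099
30.5 [0.5571 0.1362 0.1435] [166.1712  -0.0049 -26.1746] q [ 37.5  20.9 -14.4   6.6 -67.2  23.1] F [ 0.9093  0.3399 -2.537 ] w 0.00986039881983033
spout [0.61542601 0.25471238 0.09400916] tilt 13.828824598241251
```

View pics/p11.png

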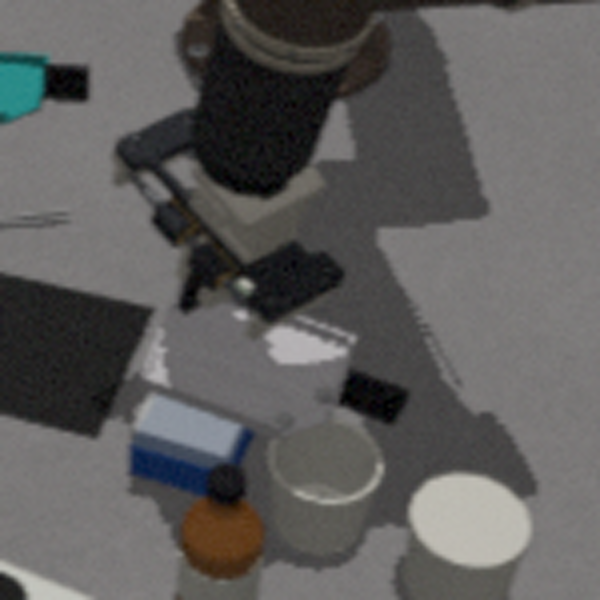

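```bash
python3 -m inch '0 -0.0004 -0.0028 -0.02 0 0 0;0 -0.0004 -0.0028 -0.02 0 0 0;0 -0.0004 -0.0028 -0.02 0 0 0;0 -0.0004 -0.0028 -0.02 0 0 0;0 -0.0004 -0.0028 -0.02 0 0 0;0 -0.0004 -0.0028 -0.02 0 0 0;0 -0.0004 -0.0028 -0.02 0 0 0;0 -0.0004 -0.0028 -0.02 0 0 0;0 -0.0004 -0.0028 -0.02 0 0 0;0 -0.0004 -0.0028 -0.02 0 0 0;0 -0.0004 -0.0028 -0.02 0 0 0;0 -0.0004 -0.0028 -0.02 0 0 0;0 -0.0004 -0.0028 -0.02 0 0 0;0 -0.0004 -0.0028 -0.02 0 0 0;0 -0.0004 -0.0028 -0.02 0 0 0;0 -0.0004 -0.0028 -0.02 0 0 0;0 0 0 0 0 0 0;0 0 0 0 0 0 0;0 0 0 0 0 0 0;0 0 0 0 0 0 0' 55;python3 st.py;python3 ov.py p12.png
```

```text
time_s: 32.22
tcp_pos: [0.567, 0.1565, 0.1822]
eef_rot: [147.9, 0.0, -26.2]
contact_force: [-0.4, 1.1, -1.3]
gripper_width: 0.0098
32.22 [0.567  0.1565 0.1822] [147.9359   0.0003 -26.1828] q [ 42.   30.   -2.5  11.4 -87.7  18.3] F [-0.3804  1.0503 -1.3148] w 0.009782407490018264
spout [0.61557286 0.25510203 0.09388191] tilt 32.064092502028345
```

View pics/p12.png

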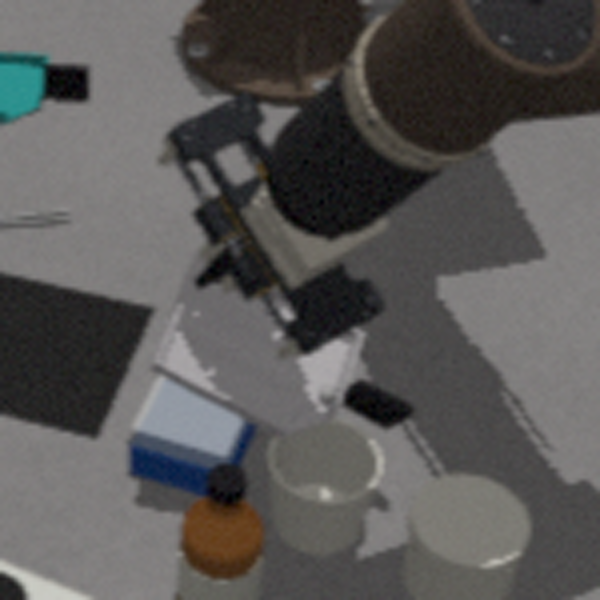

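```bash
python3 - <<'E'
from h import *
im=r.capture("scene");save(im,"p13.png",(285,200,345,275),8)
E
python3 st.py
```

```text
32.32 [0.567  0.1564 0.1823] [147.942   -0.0043 -26.1864] q [ 42.   30.   -2.5  11.4 -87.7  18.3] F [ 0.6118  0.1399 -2.0476] w 0.009977775667331604
```

View pics/p13.png

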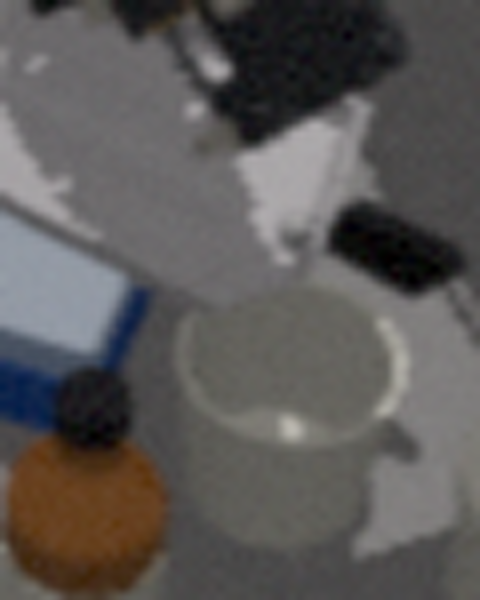

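```bash
python3 -m inch '0 -0.0004 -0.0028 -0.02 0 0 0;0 -0.0006 -0.0042 -0.03 0 0 0;0 -0.0006 -0.0042 -0.03 0 0 0;0 -0.0004 -0.0028 -0.02 0 0 0;0 0 0 0 0 0 0;0 0.0003 0.0042 0.03 0 0 0;0 -0.0006 -0.0042 -0.03 0 0 0;0 0 0 0 0 0 0;0 0 0 0 0 0 0;0 0 0 0 0 0 0' 55;python3 st.py;python3 ov.py p14.png
python3 - <<'E'
from h import *
im=r.capture("scene");save(im,"p15.png",(285,200,345,275),8)
E
```

```text
time_s: 33.15
tcp_pos: [0.5712, 0.1653, 0.1923]
eef_rot: [142.2, 0.0, -26.2]
contact_force: [-0.1, -0.5, -2.7]
gripper_width: 0.0098
33.15 [0.5712 0.1653 0.1923] [142.2187   0.0109 -26.1745] q [ 43.1  33.4   1.5  12.6 -93.9  17.6] F [-0.1019 -0.5077 -2.6783] w 0.009802811520710886
spout [0.61569258 0.25555768 0.09339052] tilt 37.78134329447994
```

View pics/p15.png

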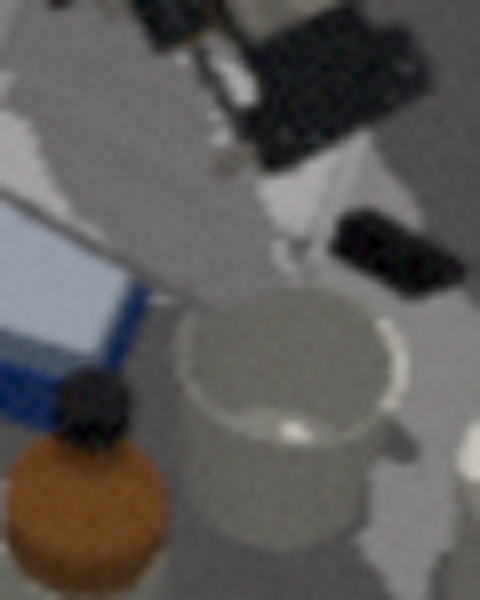

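```bash
python3 -m inch '0 0.0002 0.0014 0.01 0 0 0;0 0.0003 0.0028 0.02 0 0 0;0 0.0004 0.0042 0.03 0 0 0;0 0.0004 0.0042 0.03 0 0 0;0 0.0004 0.0042 0.03 0 0 0;0 0.0004 0.0042 0.03 0 0 0;0 0.0004 0.0042 0.03 0 0 0;0 0.0004 0.0042 0.03 0 0 0;0 0.0004 0.0042 0.03 0 0 0;0 0.0004 0.0042 0.03 0 0 0;0 0.0004 0.0042 0.03 0 0 0;0 0.0004 0.0042 0.03 0 0 0;0 0.0004 0.0042 0.03 0 0 0;0 0.0004 0.0042 0.03 0 0 0;0 0.0004 0.0042 0.03 0 0 0;0 0.0004 0.0042 0.03 0 0 0;0 0.0004 0.0042 0.03 0 0 0;0 0.0004 0.0042 0.03 0 0 0;0 0.0004 0.0042 0.03 0 0 0;0 0.0004 0.0042 0.03 0 0 0' 55;python3 st.py;python3 ov.py p16.png
```

```text
time_s: 34.92
tcp_pos: [0.5547, 0.1317, 0.1229]
eef_rot: [175.0, -0.0, -26.2]
contact_force: [0.0, -0.3, -1.9]
gripper_width: 0.0097
34.92 [0.5547 0.1317 0.1229] [174.994   -0.0351 -26.1919] q [ 34.7  17.8 -19.3   2.9 -57.3  27.4] F [ 0.0053 -0.2555 -1.8656] w 0.009656842630564566
spout [0.61576495 0.25556822 0.09422053] tilt 5.006156242044093
```

View pics/p16.png

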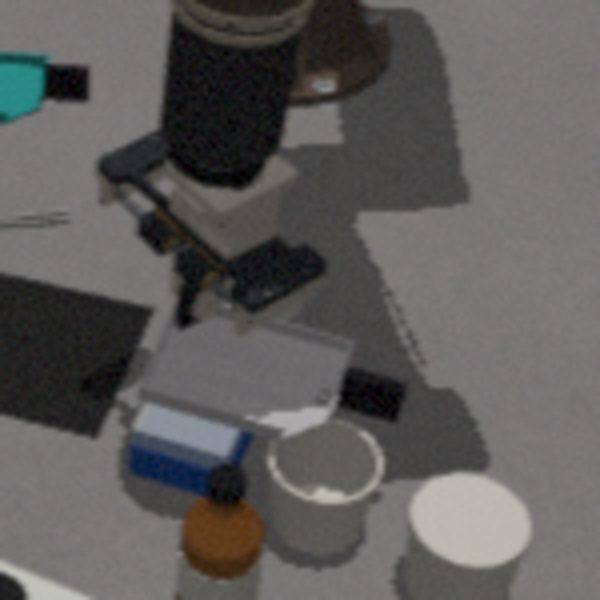

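```bash
python3 - <<'E'
from h import *
im=np.mean([r.capture("scene").astype(float) for _ in range(4)],0).astype(np.uint8);save(im,"p17.png",(270,205,345,260),10)
print(plane("scene",(240+322/4-.4,130+395/4-.4),.105))
E
python3 st.py
```

```text
[0.58866734 0.25678196 0.105     ]
35.17 [0.5552 0.1321 0.1231] [174.8405  -0.0381 -26.1738] q [ 34.8  17.9 -19.2   3.  -57.4  27.3] F [ 0.0951 -0.0702 -2.3793] w 0.009718969198843727
```

View pics/p17.png

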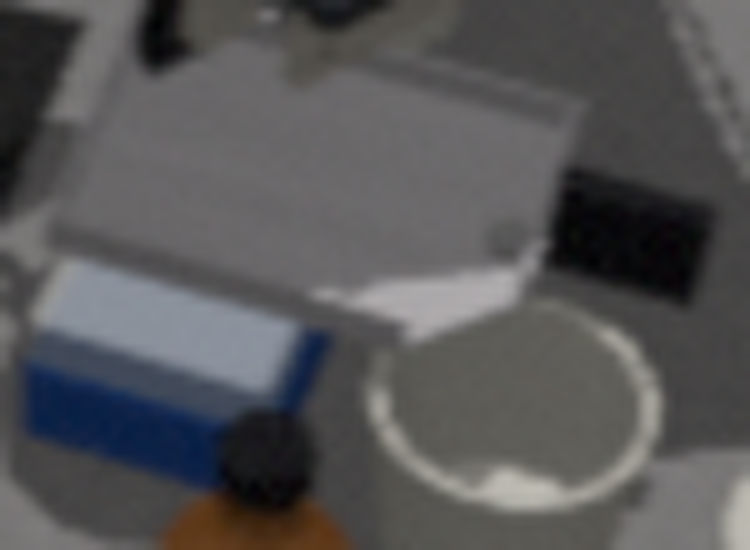

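```bash
cat > tr.py <<'E'
from h import *
from scipy.spatial.transform import Rotation as Ro
def tray():
    s=r.get_state(); T=Ro.from_euler('xyz',s["eef_rot"],degrees=True).as_matrix()
    R0=Ro.from_euler('xyz',[180,0,-26.18],degrees=True).as_matrix(); Rt0=Ro.from_euler('z',-81.4,degrees=True).as_matrix()
    R=T@R0.T@Rt0; return R,s["tcp_pos"]-R@[.056,-.041,.022]
def ontray(xy,z):
    R,o=tray(); c,d=ray("scene",xy); c=R.T@(c-o); d=R.T@d; return c+d*(z-c[2])/d[2]
E
python3 - <<'E'
from tr import *
print(ontray((270+50.3,205+23.3),.010), ontray((270+58.5,205+9.7),.016))
E
```

```text
[-0.06356858  0.00630366  0.01      ] [-0.07650884 -0.05438195  0.016     ]
```

Run:
```python
from tr import *
from pour import pts
R,o=tray(); p=np.array([0,-.140,.0165]); s=r.get_state(); T=Ro.from_euler('xyz',s["eef_rot"],degrees=True).as_matrix(); P=s["tcp_pos"]
M=T.T@R; offs=T.T@(o-P)
Tq,B=pts()
obs={"jar":(.624,.2725,.045,.075),"closed":(.632,.393,.045,.076),"amber":(.735,.234,.031,.15)}
for w in([-.018,-.020,0],[-.016,-.022,0],[-.012,-.024,0]):
    w=np.array(w); Rd=Ro.from_rotvec(w).as_matrix(); sh=p-Rd@p; sh=np.round(sh,5)
    T2=T.copy();P2=P.copy()
    print(w,"shift",sh)
    for k in range(1,19):
        P2=P2+T2@sh; T2=T2@Rd
        if k in(6,12,18):
            Rr=T2@M; oo=P2+T2@offs; d=Rr.T@[0,0,-1]; out=[]
            for nm,(x,y,rr,h) in obs.items():
                for q in(Tq,B):
                    W=q@Rr.T+oo; dr=np.hypot(W[:,0]-x,W[:,1]-y)-rr;dz=W[:,2]-h
                    out.append(nm+" %.0f"%(1e3*np.where((dr>0)&(dz>0),np.hypot(dr,dz),np.maximum(dr,dz)).min()))
            W=Tq@Rr.T+oo; m=(abs(W[:,0]-.602)<.05)&(abs(W[:,1]-.155)<.05)
            ex=oo+Rr@[-.066,.031,.005]
            print(k,"tilt %.0f dir %.0f"%(np.degrees(np.arccos(Rr[2,2])),np.degrees(np.arctan2(d[1],d[0]))),out,"tip",W[m,2].min() if m.any() else None,"min z",W[:,2].min(),"exit",np.round(ex,3))
```

```text
[-0.018 -0.02   0.   ] shift [ 0.00036 -0.00032 -0.00251]
6 tilt 13 dir 114 ['jar 12', 'jar 106', 'closed 54', 'closed 158', 'amber 65', 'amber 66'] tip 0.09083617639670552 min z 0.08686508616387555 exit [0.607 0.262 0.095]
12 tilt 22 dir 107 ['jar 10', 'jar 102', 'closed 55', 'closed 155', 'amber 64', 'amber 52'] tip 0.08973320191879941 min z 0.08494989340276887 exit [0.608 0.262 0.096]
18 tilt 31 dir 105 ['jar 8', 'jar 98', 'closed 56', 'closed 152', 'amber 63', 'amber 39'] tip 0.08884496003978087 min z 0.08330066796000829 exit [0.608 0.262 0.097]
[-0.016 -0.022  0.   ] shift [ 0.00039 -0.00028 -0.00223]
6 tilt 13 dir 110 ['jar 12', 'jar 105', 'closed 55', 'closed 159', 'amber 65', 'amber 65'] tip 0.08982767307674021 min z 0.08655108096244649 exit [0.607 0.262 0.095]
12 tilt 22 dir 102 ['jar 9', 'jar 101', 'closed 56', 'closed 157', 'amber 64', 'amber 52'] tip 0.0877569035550656 min z 0.0843376864736739 exit [0.608 0.262 0.096]
18 tilt 31 dir 99 ['jar 7', 'jar 96', 'closed 56', 'closed 155', 'amber 64', 'amber 39'] tip 0.0859679353863331 min z 0.08241509063975686 exit [0.608 0.262 0.097]
[-0.012 -0.024  0.   ] shift [ 0.00042 -0.00021 -0.00167]
6 tilt 12 dir 104 ['jar 11', 'jar 104', 'closed 55', 'closed 160', 'amber 65', 'amber 66'] tip 0.08834117844865028 min z 0.08617070875815862 exit [0.607 0.262 0.095]
12 tilt 21 dir 95 ['jar 9', 'jar 100', 'closed 56', 'closed 160', 'amber 65', 'amber 53'] tip 0.08481754009965509 min z 0.08357440541934508 exit [0.608 0.262 0.096]
18 tilt 30 dir 91 ['jar 6', 'jar 95', 'closed 58', 'closed 159', 'amber 65', 'amber 41'] tip 0.08164538726554907 min z 0.0812746466997458 exit [0.608 0.262 0.097]
```

```bash
python3 -m inch '0.00039 -0.00028 -0.00223 -0.016 -0.022 0 0;0.00039 -0.00028 -0.00223 -0.016 -0.022 0 0;0.00039 -0.00028 -0.00223 -0.016 -0.022 0 0;0.00039 -0.00028 -0.00223 -0.016 -0.022 0 0;0.00039 -0.00028 -0.00223 -0.016 -0.022 0 0;0.00039 -0.00028 -0.00223 -0.016 -0.022 0 0;0.00039 -0.00028 -0.00223 -0.016 -0.022 0 0;0.00039 -0.00028 -0.00223 -0.016 -0.022 0 0;0.00039 -0.00028 -0.00223 -0.016 -0.022 0 0;0.00039 -0.00028 -0.00223 -0.016 -0.022 0 0;0.00039 -0.00028 -0.00223 -0.016 -0.022 0 0;0.00039 -0.00028 -0.00223 -0.016 -0.022 0 0;0.00039 -0.00028 -0.00223 -0.016 -0.022 0 0;0.00039 -0.00028 -0.00223 -0.016 -0.022 0 0;0 0 0 0 0 0 0;0 0 0 0 0 0 0;0 0 0 0 0 0 0;0 0 0 0 0 0 0' 55;python3 st.py;python3 - <<'E'
from h import *
im=np.mean([r.capture("scene").astype(float) for _ in range(2)],0).astype(np.uint8);save(im,"p18.png",(270,190,345,265),8)
E
```

```text
time_s: 36.67
tcp_pos: [0.5679, 0.1366, 0.1513]
eef_rot: [161.4, 17.2, -29.8]
contact_force: [0.4, -0.8, -1.2]
gripper_width: 0.0096
36.67 [0.5679 0.1366 0.1513] [161.3743  17.2001 -29.8091] q [ 29.6  31.1   4.6  -4.5 -88.3  34.6] F [ 0.3794 -0.7666 -1.1862] w 0.009636750063798072
```

View pics/p18.png

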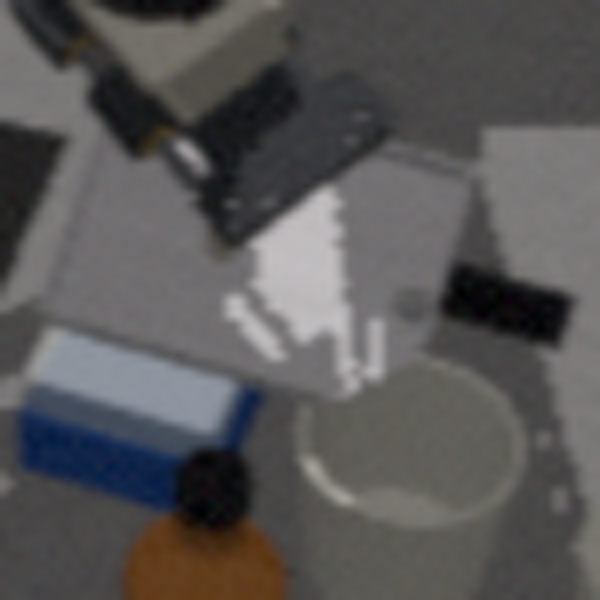

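Run:
```python
from tr import *
print(ontray((270+408/8-.4,190+300/8-.4),.010))
im=np.mean([r.capture("scene").astype(float) for _ in range(2)],0).astype(np.uint8);a=im[215:240,305:340]
old=np.load("pics/scene10.npy")
b=old[205:230,310:345]
big=np.hstack([cv2.resize(q[:,:,::-1],None,fx=11,fy=11,interpolation=cv2.INTER_CUBIC) for q in(a,b)])
big=np.clip(big.astype(float)*1.3,0,255)
cv2.imwrite("pics/p19.png",big)
```

```text
[-0.06349499  0.00722908  0.01      ][ WARN:0@3.062] global loadsave.cpp:1063 imwrite_ Unsupported depth image for selected encoder is fallbacked to CV_8U.
```

View pics/p19.png

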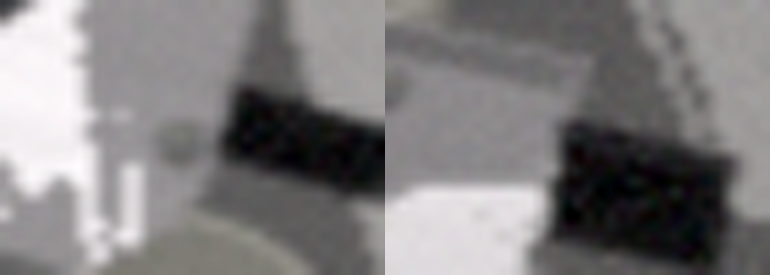

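```bash
python3 -m inch '-0.00034 0.00025 0.0012 0.016 0.022 0 0;-0.00034 0.00025 0.0002 0.016 0.022 0 0;-0.00034 0.00025 0 0.016 0.022 0 0;-0.00034 0.00025 0 0.016 0.022 0 0;-0.00034 0.00025 0 0.016 0.022 0 0;-0.00034 0.00025 0 0.016 0.022 0 0;-0.00034 0.00025 0 0.016 0.022 0 0;-0.00034 0.00025 0 0.016 0.022 0 0;-0.00034 0.00025 0 0.016 0.022 0 0;-0.00034 0.00025 0 0.016 0.022 0 0;-0.00034 0.00025 0 0.016 0.022 0 0;-0.00034 0.00025 0 0.016 0.022 0 0;-0.00034 0.00025 0 0.016 0.022 0 0;-0.00034 0.00025 0.0002 0.016 0.022 0 0' 55;python3 st.py;python3 -m inch '0 0.0004 0.0025 0.025 0 0 0;0 0.0004 0.0035 0.025 0 0 0;0 0.0004 0.0035 0.025 0 0 0;0 0.0004 0.0035 0.025 0 0 0;0 0.0004 0.0035 0.025 0 0 0;0 0.0004 0.0035 0.025 0 0 0;0 0.0004 0.0035 0.025 0 0 0;0 0.0004 0.0035 0.025 0 0 0;0 0.0004 0.0035 0.025 0 0 0;0 0 0 0 0 0 0;0 0 0 0 0 0 0;0 0 0 0 0 0 0;0 0 0 0 0 0 0;0 0 0 0 0 0 0' 55;python3 st.py;python3 - <<'E'
from tr import *
R,o=tray();print("spout",o+R@[-.059,.039,.0055],R[2])
im=np.mean([r.capture("scene").astype(float) for _ in range(2)],0).astype(np.uint8);save(im,"p20.png",(260,175,345,260),8)
E
```

```text
time_s: 38.03
tcp_pos: [0.5616, 0.1353, 0.1516]
eef_rot: [174.9, -0.1, -26.2]
contact_force: [-0.4, -1.0, -2.1]
gripper_width: 0.0093
38.03 [0.5616 0.1353 0.1516] [174.9082  -0.0685 -26.1582] q [ 34.7  16.9 -16.4   2.9 -61.2  27.7] F [-0.3546 -0.9506 -2.1108] w 0.009308706202445642
time_s: 39.2
tcp_pos: [0.5606, 0.1328, 0.1208]
eef_rot: [-172.3, -0.0, -26.1]
contact_force: [-0.0, -0.9, -2.7]
gripper_width: 0.0097
39.2 [0.5606 0.1328 0.1208] [-172.2796   -0.0096  -26.1484] q [ 29.7  14.1 -21.7  -5.8 -47.9  37.8] F [-0.0142 -0.8712 -2.6556] w 0.009730674251641109
spout [0.6228518  0.25937008 0.12331115] [-0.1102437   0.07676852  0.99093538]
```

View pics/p20.png

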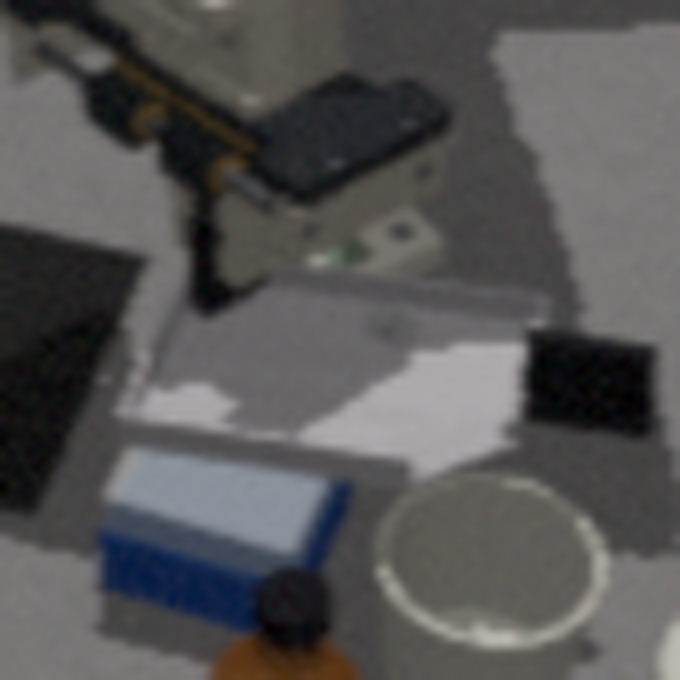

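```bash
python3 -m inch '0 0 0 0 0 0 0;0 0 0 0 0 0 0;0 0 0 0 0 0 0;0 0 0 0 0 0 0;0 0 0 0 0 0 0;0 0 0 0 0 0 0' 55;python3 - <<'E'
from tr import *
print(ontray((260+390/8-.4,175+325/8-.4),.010))
im=np.mean([r.capture("scene").astype(float) for _ in range(2)],0).astype(np.uint8);save(im,"p21.png",(260,195,345,245),9)
E
```

```text
time_s: 39.8
tcp_pos: [0.5605, 0.1326, 0.1207]
eef_rot: [-172.3, -0.0, -26.2]
contact_force: [0.7, -0.3, -1.5]
gripper_width: 0.0097
[-0.01500739 -0.02808752  0.01      ]
```

View pics/p21.png

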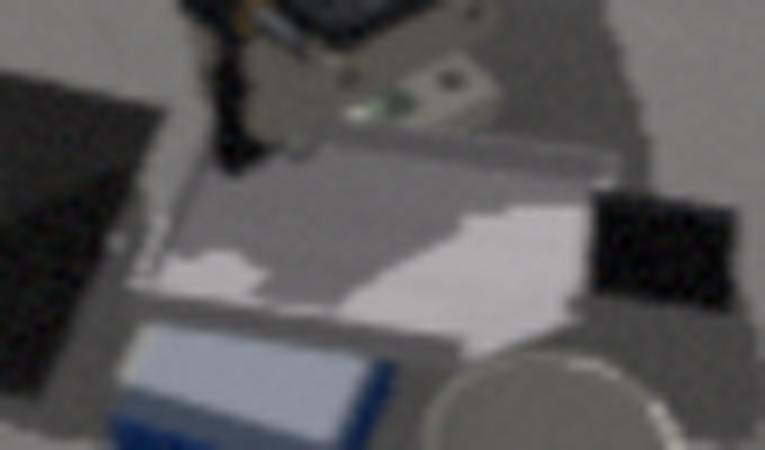

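```bash
python3 -m inch '-0.0003 0.0001 -0.0014 -0.0298 -0.0037 0 0;-0.0004 0.0002 -0.0007 -0.0298 -0.0037 0 0;-0.0004 0.0002 -0.0007 -0.0298 -0.0037 0 0;-0.0004 0.0002 -0.0007 -0.0298 -0.0037 0 0;-0.0004 0.0002 -0.0007 -0.0298 -0.0037 0 0;-0.0004 0.0002 -0.0007 -0.0298 -0.0037 0 0;-0.0004 0.0002 -0.0007 -0.0298 -0.0037 0 0;-0.0004 0.0002 -0.0007 -0.0298 -0.0037 0 0;-0.0003 0.0001 -0.0014 -0.0298 -0.0037 0 0;0 -0.00055 -0.0042 -0.0298 -0.0037 0 0;0 -0.00055 -0.0042 -0.0298 -0.0037 0 0;0 -0.00055 -0.0042 -0.0298 -0.0037 0 0;0 -0.00055 -0.0042 -0.0298 -0.0037 0 0;0 -0.00055 -0.0042 -0.0298 -0.0037 0 0;0 -0.00055 -0.0042 -0.0298 -0.0037 0 0;0 -0.00055 -0.0042 -0.0298 -0.0037 0 0;0 -0.00055 -0.0042 -0.0298 -0.0037 0 0;0 -0.00055 -0.0042 -0.0298 -0.0037 0 0;0 -0.00055 -0.0042 -0.0298 -0.0037 0 0;0 0 0 0 0 0 0' 55;python3 -m inch '0 0 0 0 0 0 0;0 0 0 0 0 0 0;0 0 0 0 0 0 0;0 0 0 0 0 0 0' 55;python3 st.py;python3 - <<'E'
from tr import *
R,o=tray();print("spout",o+R@[-.059,.039,.0055],R[2])
im=np.mean([r.capture("scene").astype(float) for _ in range(2)],0).astype(np.uint8);save(im,"p22.png",(260,180,345,265),8)
E
```

```text
time_s: 41.57
tcp_pos: [0.5664, 0.1473, 0.1667]
eef_rot: [155.2, 3.9, -26.7]
contact_force: [-0.2, 1.2, -2.2]
gripper_width: 0.0097
time_s: 41.9
tcp_pos: [0.5656, 0.146, 0.1675]
eef_rot: [155.3, 3.9, -26.8]
contact_force: [0.5, -0.8, -0.6]
gripper_width: 0.0098
41.9 [0.5656 0.146  0.1675] [155.3059   3.9245 -26.7791] q [ 38.3  27.7  -3.7   6.9 -82.8  23.5] F [ 0.496  -0.7706 -0.6261] w 0.009755616366889397
spout [0.61540708 0.25564382 0.09410646] [ 0.3032919  -0.2939648   0.90642083]
```

View pics/p22.png

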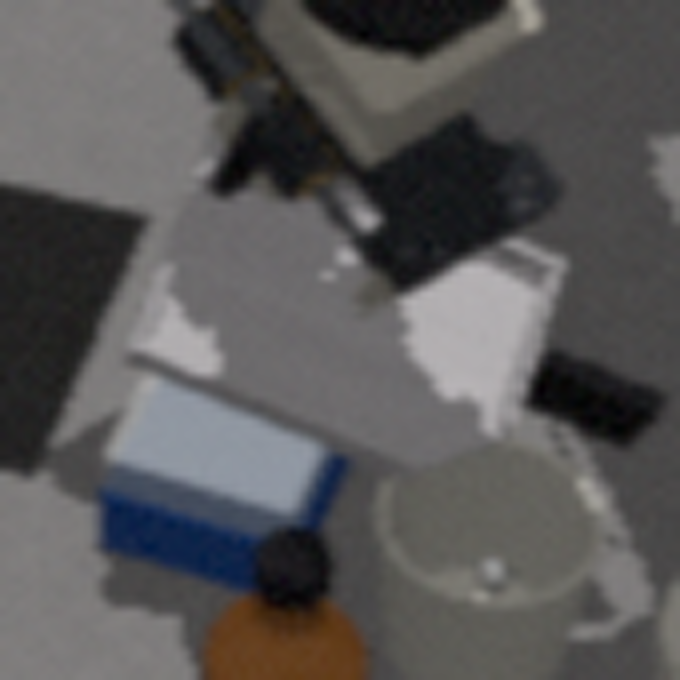

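```bash
python3 -m inch '0 0.0003 0.0021 0.015 0.002 0 0;0 0.0004 0.003 0.0298 0.0037 0 0;0 0.0004 0.0024 0.0298 0.0037 0 0;0 0.0004 0.0024 0.0298 0.0037 0 0;0 0.0004 0.0024 0.0298 0.0037 0 0;0 0.0004 0.0024 0.0298 0.0037 0 0;0 0.0004 0.0024 0.0298 0.0037 0 0;0 0.0004 0.0024 0.0298 0.0037 0 0;0 0.0004 0.0024 0.0298 0.0037 0 0;0 0.0004 0.0024 0.0298 0.0037 0 0;0 0.0004 0.0024 0.0298 0.0037 0 0;0 0.0004 0.0024 0.0298 0.0037 0 0;0 0.0004 0.0024 0.0298 0.0037 0 0;0 0.0004 0.0024 0.0298 0.0037 0 0;0 0.0003 0.0024 0.015 0.002 0 0;0 0 0 0 0 0 0' 55;python3 st.py .5211 -.0816 .134 -26.18;python3 - <<'E'
from h import *
im=np.mean([r.capture("scene").astype(float) for _ in range(2)],0).astype(np.uint8);save(im,"p23.png",(255,185,345,260),8)
E
```

```text
time_s: 43.33
tcp_pos: [0.5574, 0.1335, 0.1337]
eef_rot: [179.3, 1.0, -26.2]
contact_force: [-0.4, -0.0, -2.5]
gripper_width: 0.0101
43.33 [0.5574 0.1335 0.1337] [179.2557   1.0477 -26.1577] q [ 32.7  16.3 -18.3  -0.6 -56.6  31.5] F [-0.4343 -0.0068 -2.4766] w 0.010077753005644619
shift tool [0.0622 0.209  0.0013]
rotvec tool [0.013  0.0183 0.0005]
```

View pics/p23.png

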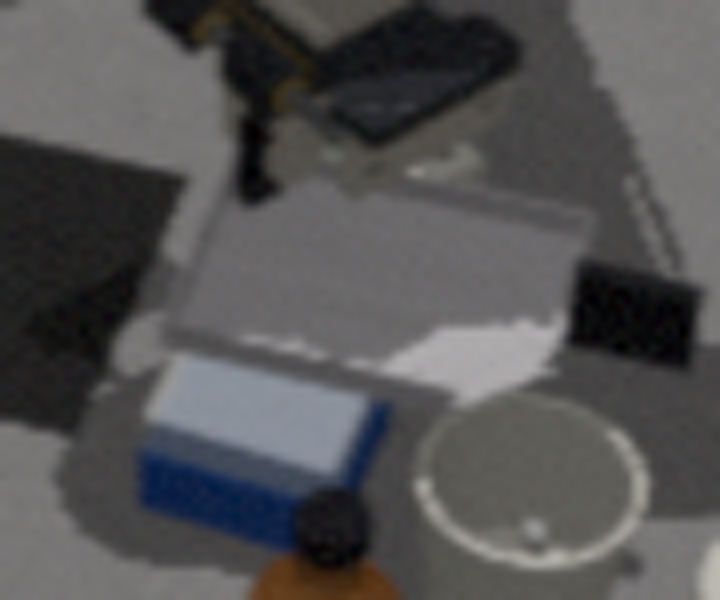

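```bash
python3 -m inch '0.0006 0.002 0 0.003 0.004 0 0;0.0015 0.005 0 0.003 0.004 0 0;0.0024 0.008 0 0.003 0.004 0 0;0.0033 0.011 0 0.003 0.004 0 0;0.0039 0.013 0 0.001 0.002 0 0;0.0042 0.014 0 0 0 0 0;0.0042 0.014 0 0 0 0 0;0.0042 0.014 0 0 0 0 0;0.0042 0.014 0 0 0 0 0;0.0042 0.014 0 0 0 0 0;0.0042 0.014 0 0 0 0 0;0.0042 0.014 0 0 0 0 0;0.0042 0.014 0 0 0 0 0;0.0039 0.013 0 0 0 0 0;0.0042 0.014 0 0 0 0 0;0.0033 0.011 0 0 0 0 0;0.0028 0.0095 0 0 0 0 0;0.0015 0.005 0 0 0 0 0;0.0011 0.0035 0 0 0 0 0;0.0006 0.002 0 0 0 0 0' 55;python3 -m inch '0 0 0 0 0 0 0;0 0 0 0 0 0 0' 55;python3 st.py .5225 -.0810 .024 -26.18
```

```text
time_s: 45.1
tcp_pos: [0.5225, -0.0813, 0.1339]
eef_rot: [180.0, 0.0, -26.1]
contact_force: [0.3, 0.5, -1.7]
gripper_width: 0.01
time_s: 45.27
tcp_pos: [0.5226, -0.0807, 0.1339]
eef_rot: [180.0, 0.0, -26.1]
contact_force: [0.1, 0.2, -2.1]
gripper_width: 0.0098
45.27 [ 0.5226 -0.0807  0.1339] [179.9568   0.0076 -26.0829] q [ 12.5  11.6 -25.    0.  -53.4  51.4] F [ 0.0572  0.1733 -2.1254] w 0.009827699271755055
shift tool [0.0001 0.0002 0.1099]
rotvec tool [0.0008 0.0001 0.0017]
```

```bash
python3 -m inch '0 0 0.003 0 0 0.002 0;0 0 0.007 0 0 0 0;0 0 0.011 0 0 0 0;0 0 0.014 0 0 0 0;0 0 0.015 0 0 0 0;0 0 0.015 0 0 0 0;0 0 0.013 0 0 0 0;0 0 0.011 0 0 0 0;0 0 0.008 0 0 0 0;0 0 0.005 0 0 0 0;0 0 0.003 0 0 0 0;0 0 0.0015 0 0 0 0;0 0 0.001 0 0 0 0;0 0 0.001 0 0 0 0;0 0 0.001 0 0 0 0;0 0 0 0 0 0 0' 55;python3 st.py;python3 - <<'E'
from h import *
im=r.capture("scene");save(im,"p24.png",(190,110,310,230),5)
E
```

```text
time_s: 46.6
tcp_pos: [0.5226, -0.081, 0.0247]
eef_rot: [180.0, -0.0, -26.2]
contact_force: [1.0, -0.0, -1.7]
gripper_width: 0.0099
46.6 [ 0.5226 -0.081   0.0247] [179.9767  -0.0172 -26.2148] q [ 12.5  19.8 -31.6   0.  -38.6  51.3] F [ 1.0464 -0.0154 -1.6802] w 0.009940527019667628
```

View pics/p24.png

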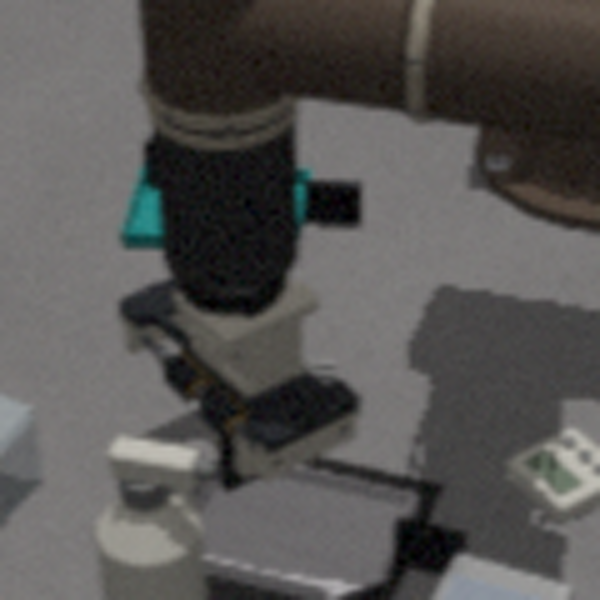

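Lower in small steps to contact, release, rise.

```bash
python3 -m inch '0 0 0.0005 0 0 0 0;0 0 0.0004 0 0 0 0;0 0 0 0 0 0 0;0 0 0 0 0 0 0' 55;python3 st.py; python3 -m inch '0 0 0 0 0 0 0.2;0 0 0 0 0 0 0.3;0 0 0 0 0 0 0.45;0 0 0 0 0 0 0.45;0 0 0 0 0 0 0.45;0 0 0 0 0 0 0.45;0 0 -0.004 0 0 0 0.45;0 0 -0.010 0 0 0 0.45;0 0 -0.018 0 0 0 0.45;0 0 -0.022 0 0 0 0.45;0 0 -0.024 0 0 0 0.45;0 0 -0.024 0 0 0 0.45;0 0 -0.024 0 0 0 0.45;0 0 -0.024 0 0 0 0.45;0 0 -0.018 0 0 0 0.45;0 0 -0.010 0 0 0 0.45;0 0 -0.004 0 0 0 0.45'; python3 st.py
```

```text
time_s: 46.98
tcp_pos: [0.5227, -0.081, 0.024]
eef_rot: [180.0, -0.0, -26.2]
contact_force: [-1.6, -0.4, 4.9]
gripper_width: 0.01
46.98 [ 0.5227 -0.081   0.024 ] [179.9722  -0.0235 -26.2041] q [ 12.5  19.8 -31.7   0.1 -38.5  51.3] F [-1.5942 -0.4143  4.9168] w 0.009997076534152455
time_s: 48.4
tcp_pos: [0.5232, -0.0808, 0.208]
eef_rot: [-179.9, -0.2, -26.2]
contact_force: [-0.1, 0.4, 0.6]
gripper_width: 0.0394
48.4 [ 0.5232 -0.0808  0.208 ] [-179.9282   -0.1598  -26.205 ] q [ 12.5   7.5 -19.3   0.  -63.   51.3] F [-0.0849  0.4228  0.6315] w 0.039444464959595124
```

```bash
python3 -m inch '-0.001 0.008 0 0 0 0 0.45;-0.002 0.016 0 0 0 0 0.45;-0.003 0.022 0 0 0 0 0.45;-0.004 0.026 0 0 0 0 0.45;-0.004 0.026 0 0 0 0 0.45;-0.004 0.026 0 0 0 0 0.45;-0.003 0.022 0 0 0 0 0.45;-0.002 0.016 0 0 0 0 0.45;-0.001 0.008 0 0 0 0 0.45;0 0 0 0 0 0 0.45'; python3 st.py
python3 - <<'E'
from h import *
a=r.capture("top");b=r.capture("scene");np.save("pics/topF.npy",a)
save(a,"fT.png");save(b,"fS.png"); save(a,"fJ.png",(110,110,290,210),4.4)
E
```

```text
time_s: 49.23
tcp_pos: [0.4238, -0.2241, 0.2046]
eef_rot: [179.9, 0.1, -26.3]
contact_force: [0.1, 0.4, -0.7]
gripper_width: 0.0392
49.23 [ 0.4238 -0.2241  0.2046] [179.919    0.1319 -26.3441] q [ -4.3   2.9 -25.    0.  -62.2  67.9] F [ 0.1212  0.4489 -0.6724] w 0.039157979422282795
```

View pics/fT.png

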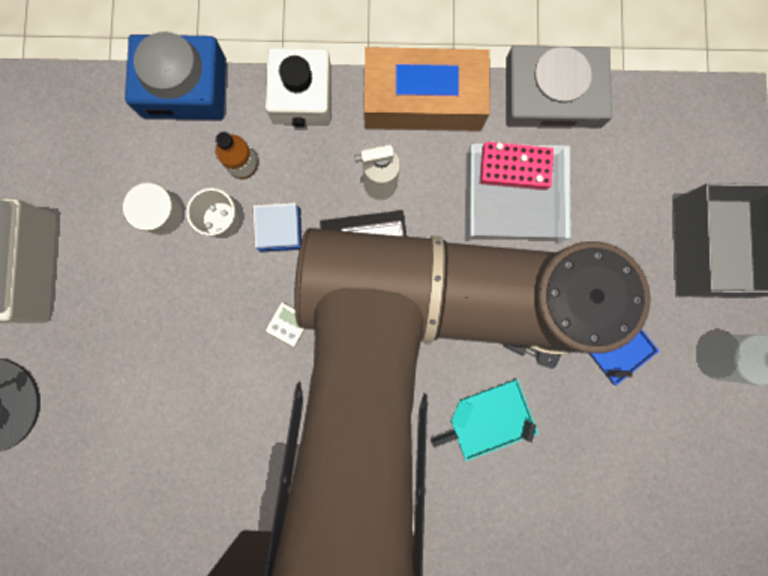

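View pics/fS.png

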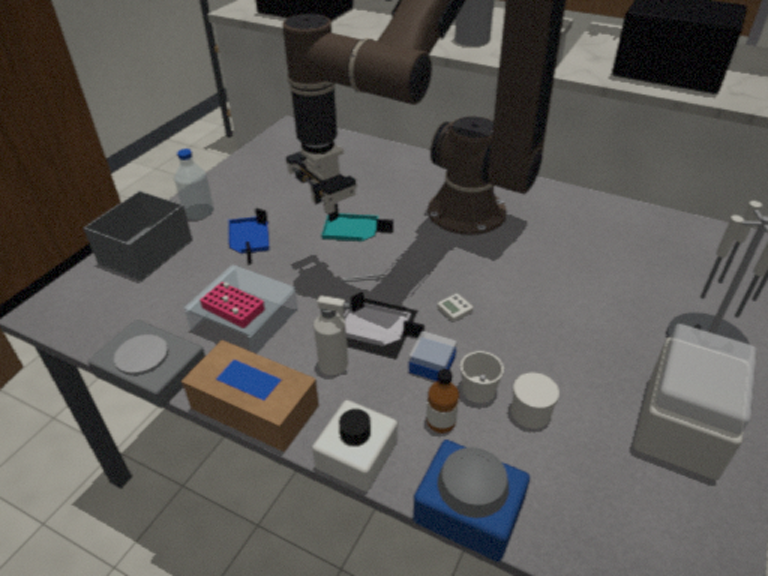

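View pics/fJ.png

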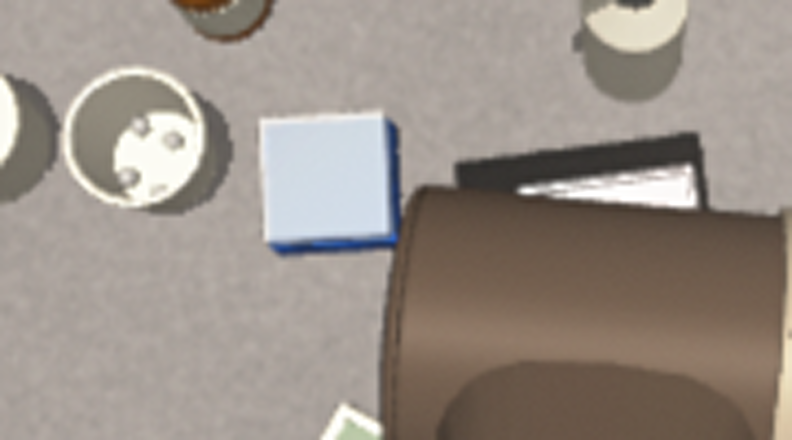

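```bash
python3 -m inch '0.001 0.010 -0.005 0 0 0 0.45;0.001 0.020 -0.005 0 0 0 0.45;0.002 0.028 -0.005 0 0 0 0.45;0.002 0.032 -0.005 0 0 0 0.45;0.003 0.032 0 0 0 0 0.45;0.002 0.032 0 0 0 0 0.45;0.002 0.028 0 0 0 0 0.45;0.002 0.020 0 0 0 0 0.45;0.001 0.010 0 0 0 0 0.45;0 0 0 0 0 0 0.45'
python3 - <<'E'
from h import *
a=np.mean([r.capture("top").astype(float) for _ in range(3)],0).astype(np.uint8)
b=np.mean([r.capture("scene").astype(float) for _ in range(3)],0).astype(np.uint8)
x=cv2.resize(a[120:170,115:165,::-1],(400,400),interpolation=cv2.INTER_CUBIC)
y=cv2.resize(b[190:240,215:285,::-1],(392,400),interpolation=cv2.INTER_CUBIC)
cv2.imwrite("pics/fin2.png",np.hstack([x,y])); save(a,"fin3.png",(200,120,300,220),5)
for o in("ball0","jar","tray_grip"):
    print(o,[(np.round(d["xy"],1).tolist(),round(d["p"],2)) for d in r.recognise(o,"top")])
E
```

```text
time_s: 50.17
tcp_pos: [0.3462, -0.4214, 0.2254]
eef_rot: [179.9, 0.1, -26.3]
contact_force: [-0.5, -0.0, 0.6]
gripper_width: 0.0394
ball0 []
jar [([139.1, 140.8], 0.58)]
tray_grip [([309.9, 280.4], 0.86), ([243.1, 170.5], 0.74)]
```

View pics/fin2.png

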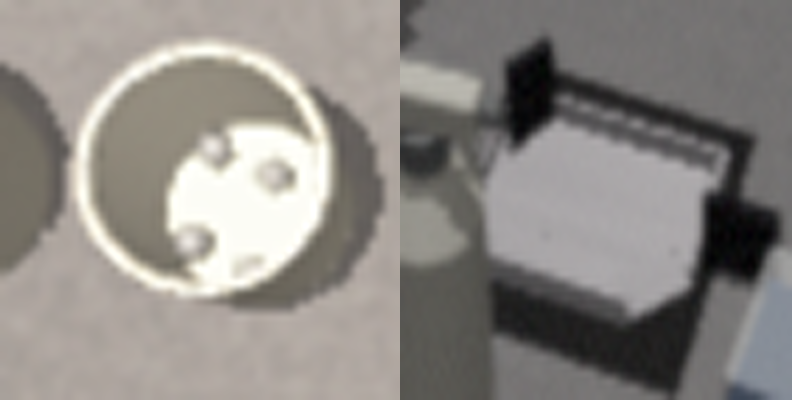

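View pics/fin3.png

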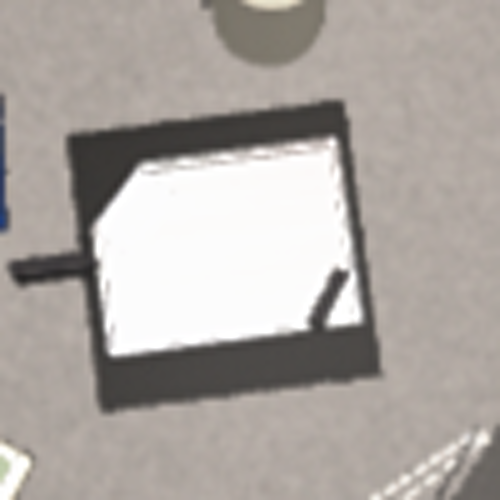

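```bash
python3 -c "
from plant import r
print(r.get_state()['time_s'],r.close_job())"
```

```text
the job is handed in; nothing more can be done
50.6167 None
```

The job is done and handed in at about 50.6 s, under the 72 s limit. I drew the tray out by its tab, set it on the mat and let go. Then I took it by the corner grip, poured the balls into the jar, and set the tray back in the middle of the mat and released it.

**Second pour needed:** the first pour left one ball caught beside the spout ramp, and a sideways tilt did not free it. I rocked the tray back over the tip box and poured again, and the ball then came out.

**Last checks:**
- **Tray:** both cameras show it empty, flat and centred on the mat.
- **Jar:** it stands where it was. Three balls show clearly; the fourth shows only partly past the rim. No ball was seen in the tray or on the bench.
- **Other objects:** nothing else was visibly moved, and the gripper was well clear of everything at the end.
- **Disagreement:** the ball detector found no balls in the last top view, so the count of four rests on looking at the pictures.

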